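Show the carved plaques to the viewer camera

TASK

First clear the glass of the viewer by setting the sanding block and the strop block upright into the plywood tray. Then, from the shortest plaque to the longest, lift each carved plaque that is there to the viewing point, face up and level, centred above the cross at the height of the pointer, its notched end facing the pointer, hold it still there for two seconds, and lay it flat on the cork mat, none on top of another. Keep the gripper from pressing on the viewer and leave the other things on the table where they are.

Things in the scene. Friction and masses are not known exactly. Their poses are not given: they have to be found in the camera images.
- viewer: fixed low grey box 240 (x) x 200 (y) x 16 mm high, dark camera glass on top. Origin: centre of its underside; a white cross on the glass lies above it. A thin steel post (10 mm thick, 158 mm tall) stands at x = +108 mm, y = 0; from it a 6 mm pointer rod at height 150 mm points to -x, towards the line above the cross, and ends at x = +78 mm
- view_point (a point): the viewing point: in the air right above the cross, at the height of the pointer rod, 150 mm above the viewer's underside; axes as the viewer's, so +x is towards the pointer and its post
- sanding_block: loose wooden sanding block with a cork sole, 70 (x) x 40 (y) x 40 mm tall, 0.09 kg; starts standing on the viewer's glass. Origin: centre of its underside
- strop_block: loose dark wooden strop block with leather on top, 90 (x) x 36 (y) x 34 mm tall, 0.11 kg; starts standing on the viewer's glass. Origin: centre of its underside
- tool_tray: fixed shallow plywood tray 150 (x) x 180 (y) mm outside, walls 5 mm thick and 15 mm high, floor 5 mm thick. Origin: centre of its underside
- cork_mat: fixed plain cork mat 130 (x) x 230 (y) x 4 mm thick. Origin: centre of its underside
- plaque_short: the shortest of three carved basswood plaques: a flat slab 70 (x) x 44 (y) x 18 mm thick, about 39 g, carved face up, with a notch 16 mm wide and 14 mm deep cut in its +x end. Starts flat on the table. Origin: centre of its underside; z is up out of the carved face. May be absent
- plaque_short_notch (a point): mouth of that plaque's notch: middle of its notched (+x) end face, 35 mm from its centre, at half thickness
- plaque_mid: the middle of three carved basswood plaques: a flat slab 90 (x) x 44 (y) x 18 mm thick, about 50 g, carved face up, with a notch 16 mm wide and 14 mm deep cut in its +x end. Starts flat on the table. Origin: centre of its underside; z is up out of the carved face. May be absent
- plaque_mid_notch (a point): mouth of that plaque's notch: middle of its notched (+x) end face, 45 mm from its centre, at half thickness
- plaque_long: the longest of three carved basswood plaques: a flat slab 110 (x) x 44 (y) x 18 mm thick, about 61 g, carved face up, with a notch 16 mm wide and 14 mm deep cut in its +x end. Starts flat on the table. Origin: centre of its underside; z is up out of the carved face. May be absent
- plaque_long_notch (a point): mouth of that plaque's notch: middle of its notched (+x) end face, 55 mm from its centre, at half thickness
- pumpkin_a: bystander, loose, to be left alone: small carved orange wooden pumpkin, 34 mm across, 26 mm tall. Origin: centre of its underside
- pumpkin_b: bystander, loose, to be left alone: small carved orange wooden pumpkin, 40 mm across, 31 mm tall. Origin: centre of its underside
- pumpkin_c: bystander, loose, to be left alone: small carved orange wooden pumpkin, 36 mm across, 28 mm tall. Origin: centre of its underside
- gouge: bystander, loose, to be left alone: palm gouge lying down: dark red knob handle 40 mm long, 28 mm tall, steel shank to its +x, 110 mm overall. Origin: underside of the middle of the knob
- finish_jar: bystander, loose, to be left alone: amber jar with a white cap, 56 mm across, 75 mm tall. Origin: centre of its underside
- pencil_cup: bystander, loose, to be left alone: blue ceramic cup, 64 mm across, 85 mm tall. Origin: centre of its underside
- blank: bystander, loose, to be left alone: bare basswood stick 130 x 32 x 32 mm. Origin: centre of its underside

How it is judged:
On the way, in this order (a step that is already met when the one before it is completed fails the run):
1. the sanding block and the strop block stand in the tray (x of sanding_block in the frame of tool_tray between -0.07 and 0.07 m and y of sanding_block in the frame of tool_tray between -0.085 and 0.085 m and z of sanding_block in the frame of tool_tray between 0 and 0.012 m and angle between each of sanding_block, strop_block's own z axis and vertical below 0.1 rad and linear speed of each of sanding_block, strop_block below 0.02 m/s and x of strop_block in the frame of tool_tray between -0.07 and 0.07 m and y of strop_block in the frame of tool_tray between -0.085 and 0.085 m and z of strop_block in the frame of tool_tray between 0 and 0.012 m), for 0.2 s.
2. the shortest plaque is held still at the viewing point for 2 s: notch to the pointer within 0.25 rad, level within 0.15 rad, centre within 20 mm of the cross, height within 18 mm (x of plaque_short in the frame of view_point between -0.02 and 0.02 m and y of plaque_short in the frame of view_point between -0.02 and 0.02 m and z of plaque_short in the frame of view_point between -0.027 and 0.009 m and angle between plaque_short's own z axis and vertical below 0.15 rad and angle between the x axis of plaque_short and the x axis of viewer, either way round below 0.25 rad and x of plaque_short_notch in the frame of view_point above 0 m and linear speed of plaque_short below 0.03 m/s and angular speed of plaque_short below 0.3 rad/s), for 1.8 s.
3. the middle plaque is held still at the viewing point for 2 s: notch to the pointer within 0.25 rad, level within 0.15 rad, centre within 20 mm of the cross, height within 18 mm (x of plaque_mid in the frame of view_point between -0.02 and 0.02 m and y of plaque_mid in the frame of view_point between -0.02 and 0.02 m and z of plaque_mid in the frame of view_point between -0.027 and 0.009 m and angle between plaque_mid's own z axis and vertical below 0.15 rad and angle between the x axis of plaque_mid and the x axis of viewer, either way round below 0.25 rad and x of plaque_mid_notch in the frame of view_point above 0 m and linear speed of plaque_mid below 0.03 m/s and angular speed of plaque_mid below 0.3 rad/s), for 1.8 s.
4. the longest plaque is held still at the viewing point for 2 s: notch to the pointer within 0.25 rad, level within 0.15 rad, centre within 20 mm of the cross, height within 18 mm (x of plaque_long in the frame of view_point between -0.02 and 0.02 m and y of plaque_long in the frame of view_point between -0.02 and 0.02 m and z of plaque_long in the frame of view_point between -0.027 and 0.009 m and angle between plaque_long's own z axis and vertical below 0.15 rad and angle between the x axis of plaque_long and the x axis of viewer, either way round below 0.25 rad and x of plaque_long_notch in the frame of view_point above 0 m and linear speed of plaque_long below 0.03 m/s and angular speed of plaque_long below 0.3 rad/s), for 1.8 s.
At the end, for the whole second after the job is handed in: Each plaque present lies flat and at rest on the cork mat (its centre over the mat, within 0.1 rad of level, not on top of another), and both blocks stand upright and at rest on the floor of the tray (all of step 1 and x of plaque_short in the frame of cork_mat between -0.065 and 0.065 m and y of plaque_short in the frame of cork_mat between -0.115 and 0.115 m and z of plaque_short in the frame of cork_mat between 0 and 0.01 m and angle between each of plaque_short, plaque_mid, plaque_long's own z axis and vertical below 0.1 rad and linear speed of each of plaque_short, plaque_mid, plaque_long below 0.02 m/s and x of plaque_mid in the frame of cork_mat between -0.065 and 0.065 m and y of plaque_mid in the frame of cork_mat between -0.115 and 0.115 m and z of plaque_mid in the frame of cork_mat between 0 and 0.01 m and x of plaque_long in the frame of cork_mat between -0.065 and 0.065 m and y of plaque_long in the frame of cork_mat between -0.115 and 0.115 m and z of plaque_long in the frame of cork_mat between 0 and 0.01 m); the robot touches nothing.
It fails at once if a bystander was moved more than 50 mm (distance of any of pumpkin_a, pumpkin_b, pumpkin_c, gouge, finish_jar, pencil_cup, blank from where it was at the start of the episode above 0.05 m).
It fails at once if the gripper pressed on the viewer with more than 10 N (contact force between the fingers and viewer above 10 N).
Of plaque_short, plaque_mid, plaque_long only 2 to 3 are there at a start; the rules pass over those that are not, and their reading is None.
At some moment in a run one of plaque_short, plaque_mid, plaque_long may be knocked a few centimetres aside while the robot is not near it.
It also fails if it takes over 208 s, if anything falls off the work surface, if the arm or the gripper's body presses on something with over 40 N, if the wrist force passes 120 N, or if a joint passes its speed limit or range.

ROBOT

A 6-joint arm with a two-finger parallel gripper is mounted at the origin on the work surface. World frame = base frame: x ahead of the robot, y to its left, z up, the work surface at z = 0. Lengths are in m, angles in rad, forces in N, time in s.
With the tool pointing down it reaches from about 0.25 to 0.8 m from the base axis. Payload 8.5 kg.
Tool frame: the origin (TCP) lies midway between the tips of the shut fingers; the grasp point (between the pads) lies 19 mm behind it (ctrl.grasp_offset is the distance from the TCP to the grasp point, in m); z points along the fingers, y is the line along which they close (so a half turn about z gives the same grasp; the last joint's range is limited). The gripper opens to 85 mm and grips with 20 to 120 N. Pads are 22 mm wide; open, the fingers measure 114 mm over their backs; the gripper's body (76 mm by 85 mm) begins 54 mm behind the grasp point. The pads swing forward as they close: fully open they stand 13 mm farther back than shut.
Start: joints at [1.24, 0.238, -0.013, 1.319, 0, 1.571], TCP at [0.171, 0.496, 0.231] pointing down, gripper open.
Joint ranges: [-2.66, 2.66], [-1.03, 1.9], [-1.14, 1.46], [-1.82, 2.27], [-1.45, 1.34], [-3.14, 3.14]. Speed limits (rad/s): [2.22, 2.22, 2.79, 3.14, 3.14, 3.14].

INTERFACE

Orientations are given as a unit quaternion [x, y, z, w].
In Python, from rig import ctrl gives the robot as it stands.
- The arm moves only by the tool drive_tool, never from a script. Its argument "steps" is a list of rows, each an object with "dp": the shift along the tool's x, y, z in units of 40 cm (1.0 is 40 cm), a list of three; "twist": the turn about the tool's z in units of 90 degrees (1.0 is 90 degrees); "claw": the closure, from 0 (fully open) to 1 (shut). In form: [{"dp": [x, y, z], "twist": twist, "claw": claw}, ...]. A call has 1 to 5 rows; each row shifts and turns the commanded pose from where the row before left it, along the tool's axes as they then stand; what a row does not reach is not made up. A row lasts 1/12 s, in which the tool goes at most 41.7 mm and 7.16 degrees, less where a joint would pass 70% of its speed; a pose out of reach is approached as far as the arm can. A call with a number of a shift or a turn outside -1 to 1 is refused whole. A call with a gripper value outside its range is refused whole. The fingers move at their own pace and stop on an object; "grip_force" is the grip in N (left out, the last holds). Time passes only in rows, so rows that do not move let the fingers close. It gives the time, the measured TCP pose, the force, the opening and the grip force at its end, in the units of the state.
- ctrl.sense(): the state, without advancing time (a new reading comes with each control period).
- ctrl.grab_frame(name): name is "side" or "top"; returns the picture (480x640x3 uint8, blue, green, red); there is no depth.
- ctrl.get_calibration(name): a dict with "camera_matrix" (3x3 intrinsics, pixels), "world_from_camera" (4x4, takes a point from camera to world coordinates). Camera axes: x right, y down, z forward; pixel columns grow to the right and rows downward; lengths in m; the calibration is good to about 2 mm. A picture is of the moment at which its call begins. get_calibration takes no time and is no camera call.
- ctrl.finish_job(): hands the job in; it is judged then, once.
Trained networks look in the newest picture that a camera, given by its name, has taken for a name from the list of things; names that differ only in an ending like _2 or _b are one class to them, and where a whole thing is asked for, a point or a joint stands for the part that bears it (a point fixed in the world has none). Each returns a list of dicts, best first, with "conf" (0 to 1); they miss things now and then, are a little off and sometimes report something else, mostly with a low value. They report only what shows in the picture. A call takes as long as a camera call.
- ctrl.search_frame(camera, target): "xyz" ([x, y, z] in m, in the coordinates of the camera as it stood for that picture, good to about 4 mm: the middle of the surface that is visible of it).
The state is a dict: "time_s": time; "q": joint angles; "qd": joint speeds; "joint_torque": joint torques, N m; "tool_pos": TCP position; "ee_rot": TCP orientation; "contact_force": force on the tool from outside, world axes, zero at the start; "moment": the same for the moment, N m; "finger_gap": finger opening in m; "grip_force": force on a finger pad.
Only numpy, scipy, OpenCV 4.12 (cv2) and the standard library are available. Lean on these libraries where they do the work, as an engineer would, in place of code of your own. Each camera call takes 0.05 s, during which the arm holds its last target. There are 200 camera calls.

## Working session

There is one attempt and no reset: what is moved stays moved. The work goes in short steps, Python scripts to look and compute and a tool call to move; the robot and the scene stay as the last step left them, time stands still between calls to the robot, and variables do not carry over. Pictures are saved under pics/ and viewed, at most 14 in all, crops included, and the job is handed in when it is done.

Besides the shell and the picture viewer there is one more tool, called after "Emit:" as name(argument=value, ...) on one line, values as JSON. drive_tool: Moves the arm, as the interface text tells. Its arguments: {"type":"object","properties":{"steps":{"type":"array","items":{"type":"object","properties":{"dp":{"type":"array","items":{"type":"number"}},"twist":{"type":"number"},"claw":{"type":"number"}}}},"grip_force":{"type":"number"}},"required":["steps"]}

```bash
mkdir -p pics; ls; python3 - <<'E'
from rig import ctrl
import cv2, numpy as np
for c in("top","side"):
    im=ctrl.grab_frame(c); cv2.imwrite(f"pics/{c}0.png",im)
    k=ctrl.get_calibration(c); print(c,np.round(k["camera_matrix"],1).tolist(),np.round(k["world_from_camera"],3).tolist())
for c in("top",):
  T=np.array(ctrl.get_calibration(c)["world_from_camera"])
  for n in["viewer","sanding_block","strop_block","tool_tray","cork_mat","plaque_short","plaque_mid","plaque_long","plaque_short_notch","plaque_mid_notch","plaque_long_notch","view_point"]:
    try:
      for d in ctrl.search_frame(c,n)[:2]:
        print(c,n,round(d["conf"],2),np.round((T@[*d["xyz"],1])[:3],3))
    except Exception as e: print(n,e)
s=ctrl.sense();print(s)
E
```

```text
pics
top [[483.4, 0.0, 324.6], [0.0, 483.4, 235.7], [0.0, 0.0, 1.0]] [[0.024, -0.993, 0.112, 0.428], [-1.0, -0.023, 0.011, 0.019], [-0.008, -0.113, -0.994, 1.257], [0.0, 0.0, 0.0, 1.0]]
side [[490.4, 0.0, 317.1], [0.0, 490.4, 240.9], [0.0, 0.0, 1.0]] [[0.99, -0.08, 0.113, 0.441], [-0.138, -0.664, 0.735, -0.754], [0.016, -0.743, -0.669, 0.821], [0.0, 0.0, 0.0, 1.0]]
top viewer 0.93 [0.536 0.019 0.016]
top viewer 0.68 [ 0.381 -0.254  0.018]
top sanding_block 0.83 [0.522 0.078 0.054]
top strop_block 0.79 [ 0.513 -0.031  0.048]
top tool_tray 0.76 [0.378 0.292 0.004]
top cork_mat 0.82 [0.559 0.297 0.005]
top cork_mat 0.53 [0.457 0.443 0.023]
top plaque_short 0.73 [ 0.382 -0.25   0.014]
top plaque_mid 0.68 [ 0.609 -0.267  0.022]
top plaque_mid 0.34 [0.457 0.445 0.022]
top plaque_long 0.64 [ 0.606 -0.262  0.018]
top plaque_long 0.55 [0.538 0.022 0.014]
top plaque_short_notch 0.86 [ 0.38  -0.252  0.017]
top plaque_mid_notch 0.42 [ 0.491 -0.186  0.021]
top plaque_long_notch 0.67 [ 0.611 -0.264  0.016]
top plaque_long_notch 0.58 [ 0.512 -0.031  0.047]
top view_point 0.83 [0.539 0.023 0.015]
top view_point 0.72 [0.731 0.217 0.049]
{'time_s': 0.7, 'q': array([ 1.24000072e+00,  2.38198011e-01, -1.35196201e-02,  1.31919839e+00,
        4.50947757e-06,  1.57077495e+00]), 'qd': array([-1.77719730e-04,  1.11721992e-03, -7.22799812e-06, -1.36161480e-03,
        1.56391043e-04, -1.82830817e-03]), 'joint_torque': array([-1.80582123e-03, -5.38430715e+01,  3.46646762e+01,  2.62587848e-03,
       -1.06902273e-04,  7.92345304e-06]), 'tool_pos': array([0.17049897, 0.49648645, 0.23126962]), 'ee_rot': array([ 1.64634176e-01,  9.86354695e-01, -5.86610117e-05, -1.20784396e-05]), 'contact_force': array([-0.42457799,  0.59390406, -0.49210693]), 'moment': array([-0.02822204, -0.0174483 ,  0.01522389]), 'grip_force': 0.0, 'finger_gap': 0.08524623302142022}
```

View pics/top0.png

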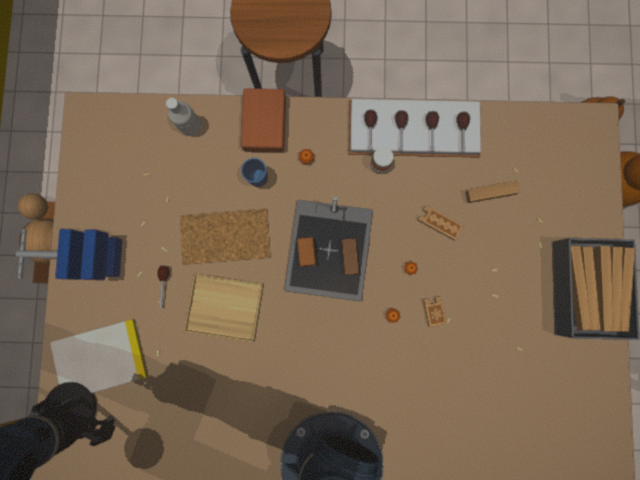

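View pics/side0.png

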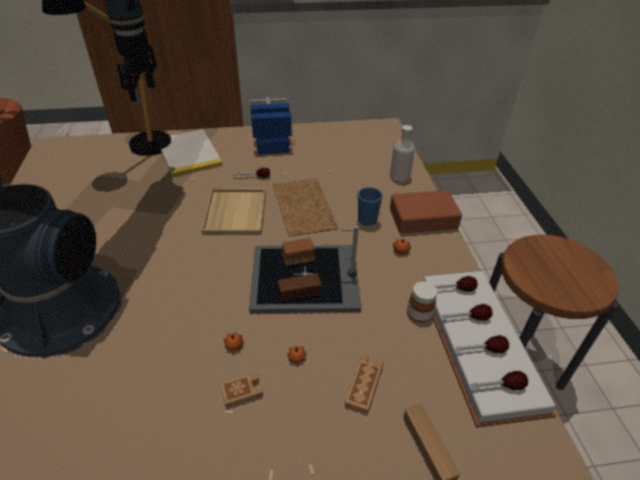

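The top view shows the viewer at (329,250) with the blocks at (306,252) and (349,256), the tray at (225,307) and the mat at (225,237). Two plaques show: a short one at (434,312) and a longer one at (441,223). The gouge, cup, jar, pumpkins and stick stand around them. The side view agrees.

```bash
cat > h.py <<'E'
from rig import ctrl
import numpy as np, cv2
def cal(c):
    k=ctrl.get_calibration(c); return np.array(k["camera_matrix"]),np.array(k["world_from_camera"])
def px2w(c,u,v,z):
    K,T=cal(c); d=T[:3,:3]@np.linalg.solve(K,[u,v,1]); o=T[:3,3]
    return o+d*(z-o[2])/d[2]
def w2px(c,p):
    K,T=cal(c); q=K@(T[:3,:3].T@(np.array(p)-T[:3,3])); return q[:2]/q[2]
def topw(im,x0,x1,y0,y1,z,s=2000):
    """rectified plan view at height z: columns = y (left is +y), rows = -x, s px/m"""
    w,hh=int((y1-y0)*s),int((x1-x0)*s)
    r,c=np.mgrid[0:hh,0:w]; X=x1-r/s; Y=y1-c/s
    K,T=cal("top"); P=np.stack([X,Y,np.full(X.shape,z)],-1)-T[:3,3]; q=P@T[:3,:3]@K.T
    m=(q[...,:2]/q[...,2:]).astype(np.float32)
    return cv2.remap(im,m,None,cv2.INTER_CUBIC)
def grid(v,x0,x1,y0,y1,s,st=.02):
    for x in np.arange(np.ceil(x0/st)*st,x1,st):
        cv2.line(v,(0,int((x1-x)*s)),(v.shape[1],int((x1-x)*s)),(255,255,0),1); cv2.putText(v,f"{x:.2f}",(0,int((x1-x)*s)-1),0,.35,(0,255,255),1)
    for y in np.arange(np.ceil(y0/st)*st,y1,st):
        cv2.line(v,(int((y1-y)*s),0),(int((y1-y)*s),v.shape[0]),(255,255,0),1); cv2.putText(v,f"{y:.2f}",(int((y1-y)*s),10),0,.35,(0,255,255),1)
    return v
E
python3 - <<'E'
from h import *
im=cv2.imread("pics/top0.png")
def g(x0,x1,y0,y1,z,s): return grid(np.clip(topw(im,x0,x1,y0,y1,z,s)*1.5,0,255).astype(np.uint8),x0,x1,y0,y1,s)
a=g(.36,.67,-.33,-.14,.018,1900)
b=g(.40,.66,-.08,.14,.016,1900)
cv2.imwrite("pics/a.png",np.hstack([a[:580],np.pad(b,((0,580-len(b[:580])),(0,0),(0,0)))[:580]])[:, :800])
c=g(.28,.66,.16,.42,.004,1500); print(c.shape)
cv2.imwrite("pics/b.png",c)
E
```

```text
(570, 390, 3)
```

View pics/a.png

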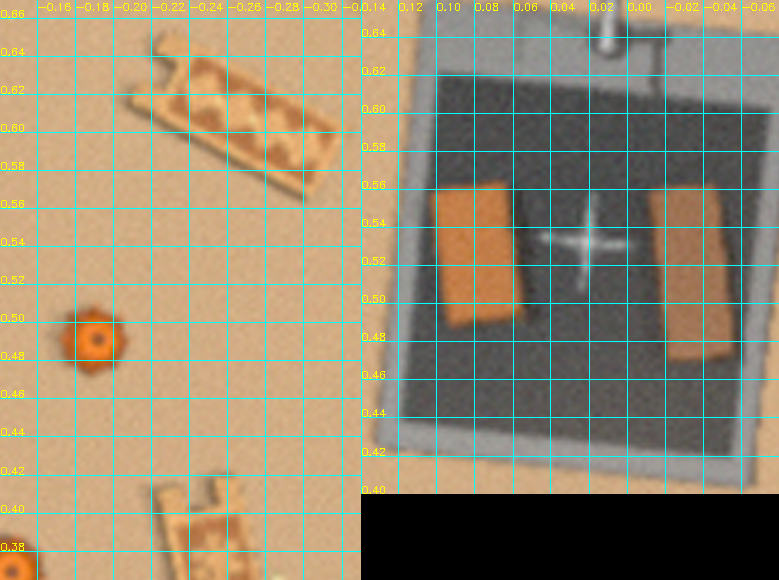

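View pics/b.png

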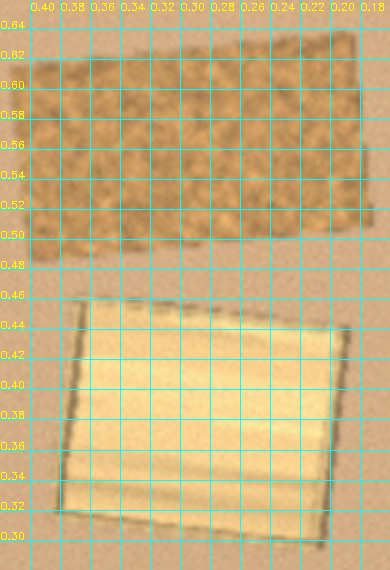

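The grid views put the viewer's cross at about (0.536, 0.022), yaw about -7°. The sanding block is at (0.522, 0.078), yaw 8°, and the strop block at (0.513, -0.031), yaw 7°.

The tray is at (0.379, 0.284), yaw -7°, and the mat at (0.561, 0.294), yaw +6°. The short plaque is at (0.383, -0.251), yaw 11°. The other plaque measures 107 mm, so it is the long one, at (0.609, -0.264), yaw 62°. The middle one is absent.

```bash
cat > plan.py <<'E'
import sys; from h import *
def st():
    s=ctrl.sense(); x,y,z,w=s["ee_rot"]; phi=np.degrees(np.arctan2(2*(x*y+z*w),1-2*(y*y+z*z)))
    print("t%.2f"%s["time_s"],"p",np.round(s["tool_pos"],4),"phi %.1f"%phi,"q",np.round(s["q"],2),"F",np.round(s["contact_force"],1),"gap %.4f grip %.1f"%(s["finger_gap"],s["grip_force"]))
    return s,phi
if __name__=="__main__":
    s,phi=st(); p=np.array(s["tool_pos"])
    for a in sys.argv[1:]:
        x,y,z,f=map(float,a.split(",")); d=np.array([x,y,z])-p; r=np.radians(f)
        t=-((f-phi+180)%360-180)/90
        u=np.array([d[0]*np.cos(r)+d[1]*np.sin(r),d[0]*np.sin(r)-d[1]*np.cos(r),-d[2]])/.4
        print(a,"twist %.3f"%t,"then dp",np.round(u,3),"min rows twist %.1f move %.1f"%(abs(t)/.0796,np.linalg.norm(u)/.104))
        p=np.array([x,y,z]);phi=f
E
python3 plan.py .522,.078,.2,188 .522,.078,.02,188
```

```text
t0.70 p [0.1705 0.4965 0.2313] phi 161.0 q [ 1.24  0.24 -0.01  1.32  0.    1.57] F [-0.4  0.6 -0.5] gap 0.0852 grip 0.0
.522,.078,.2,188 twist -0.299 then dp [-0.725 -1.158  0.078] min rows twist 3.8 move 13.2
.522,.078,.02,188 twist -0.000 then dp [-0.    0.    0.45] min rows twist 0.0 move 4.3
```

Emit:
drive_tool(steps=[{"dp":[0,0,0],"twist":-0.06,"claw":0},{"dp":[0,0,0],"twist":-0.06,"claw":0},{"dp":[0,0,0],"twist":-0.06,"claw":0},{"dp":[0,0,0],"twist":-0.06,"claw":0},{"dp":[0,0,0],"twist":-0.06,"claw":0}], grip_force=40)

```text
time_s: 1.12
tool_pos: [0.1705, 0.4965, 0.2313]
ee_rot: [-0.072, 0.997, -0.0, -0.0]
contact_force: [0.4, 1.1, 0.9]
finger_gap: 0.0856
grip_force: 0.0
```

Emit:
drive_tool(steps=[{"dp":[-0.036,-0.058,0],"twist":0,"claw":0},{"dp":[-0.036,-0.058,0],"twist":0,"claw":0},{"dp":[-0.036,-0.058,0],"twist":0,"claw":0},{"dp":[-0.036,-0.058,0],"twist":0,"claw":0},{"dp":[-0.036,-0.058,0],"twist":0,"claw":0}])

```text
time_s: 1.53
tool_pos: [0.2586, 0.3907, 0.2313]
ee_rot: [-0.07, 0.998, 0.0, 0.0]
contact_force: [0.5, 0.2, 0.2]
finger_gap: 0.0857
grip_force: 0.0
```

Emit:
drive_tool(steps=[{"dp":[-0.036,-0.058,0],"twist":0,"claw":0},{"dp":[-0.036,-0.058,0],"twist":0,"claw":0},{"dp":[-0.036,-0.058,0],"twist":0,"claw":0},{"dp":[-0.036,-0.058,0],"twist":0,"claw":0},{"dp":[-0.036,-0.058,0],"twist":0,"claw":0}])

```text
time_s: 1.95
tool_pos: [0.3462, 0.2858, 0.2315]
ee_rot: [-0.07, 0.998, 0.0, 0.0]
contact_force: [1.1, 0.3, 0.4]
finger_gap: 0.0857
grip_force: 0.0
```

Emit:
drive_tool(steps=[{"dp":[-0.036,-0.058,0],"twist":0,"claw":0},{"dp":[-0.036,-0.058,0],"twist":0,"claw":0},{"dp":[-0.036,-0.058,0],"twist":0,"claw":0},{"dp":[-0.036,-0.058,0],"twist":0,"claw":0},{"dp":[-0.036,-0.058,0],"twist":0,"claw":0}])

```text
time_s: 2.37
tool_pos: [0.4338, 0.181, 0.2315]
ee_rot: [-0.07, 0.998, 0.0, 0.0]
contact_force: [1.4, 0.7, -0.4]
finger_gap: 0.0856
grip_force: 0.0
```

Emit:
drive_tool(steps=[{"dp":[-0.036,-0.058,0],"twist":0,"claw":0},{"dp":[-0.036,-0.058,0],"twist":0,"claw":0},{"dp":[-0.036,-0.058,0],"twist":0,"claw":0},{"dp":[-0.036,-0.058,0],"twist":0,"claw":0},{"dp":[-0.036,-0.058,0],"twist":0,"claw":0}])

```text
time_s: 2.78
tool_pos: [0.5213, 0.0761, 0.2314]
ee_rot: [-0.07, 0.998, -0.0, 0.0]
contact_force: [-0.2, 0.5, 0.2]
finger_gap: 0.0851
grip_force: 0.0
```

```bash
python3 plan.py .522,.078,.1,188 .522,.078,.02,188
```

```text
t2.78 p [0.5213 0.0761 0.2314] phi -172.0 q [ 0.15  0.24 -0.01  1.32 -0.    0.  ] F [-0.2  0.5  0.2] gap 0.0851 grip 0.0
.522,.078,.1,188 twist 0.000 then dp [-0.002  0.004  0.328] min rows twist 0.0 move 3.2
.522,.078,.02,188 twist -0.000 then dp [-0.   0.   0.2] min rows twist 0.0 move 1.9
```

Emit:
drive_tool(steps=[{"dp":[-0.002,0.004,0.07],"twist":0,"claw":0},{"dp":[0,0,0.07],"twist":0,"claw":0},{"dp":[0,0,0.07],"twist":0,"claw":0},{"dp":[0,0,0.07],"twist":0,"claw":0},{"dp":[0,0,0.07],"twist":0,"claw":0}])

```text
time_s: 3.2
tool_pos: [0.5212, 0.0789, 0.0902]
ee_rot: [-0.07, 0.998, -0.0, 0.0]
contact_force: [1.3, -0.2, -0.0]
finger_gap: 0.0853
grip_force: 0.0
```

Emit:
drive_tool(steps=[{"dp":[0,0,0.06],"twist":0,"claw":0},{"dp":[0,0,0.05],"twist":0,"claw":0},{"dp":[0,0,0.04],"twist":0,"claw":0},{"dp":[0,0,0.02],"twist":0,"claw":0},{"dp":[0,0,0.004],"twist":0,"claw":0}])

```text
time_s: 3.62
tool_pos: [0.5203, 0.0789, 0.0204]
ee_rot: [-0.07, 0.998, -0.0, -0.001]
contact_force: [0.0, 0.1, 0.6]
finger_gap: 0.0855
grip_force: 0.0
```

Emit:
drive_tool(steps=[{"dp":[0,0,0],"twist":0,"claw":0.3},{"dp":[0,0,0],"twist":0,"claw":0.5},{"dp":[0,0,0],"twist":0,"claw":0.7},{"dp":[0,0,0],"twist":0,"claw":1},{"dp":[0,0,0],"twist":0,"claw":1}])

```text
time_s: 4.03
tool_pos: [0.522, 0.0791, 0.0229]
ee_rot: [-0.07, 0.998, -0.0, 0.001]
contact_force: [0.0, -1.5, 7.3]
finger_gap: 0.0395
grip_force: 41.2
```

Emit:
drive_tool(steps=[{"dp":[0,0,0],"twist":0,"claw":1},{"dp":[0,0,0],"twist":0,"claw":1},{"dp":[0,0,0],"twist":0,"claw":1},{"dp":[0,0,0],"twist":0,"claw":1},{"dp":[0,0,0],"twist":0,"claw":1}])

```text
time_s: 4.45
tool_pos: [0.522, 0.0791, 0.0229]
ee_rot: [-0.07, 0.998, -0.0, 0.001]
contact_force: [-1.2, -0.6, 6.6]
finger_gap: 0.0394
grip_force: 41.2
```

Emit:
drive_tool(steps=[{"dp":[0,0,-0.02],"twist":0,"claw":1},{"dp":[0,0,-0.06],"twist":0,"claw":1},{"dp":[0,0,-0.07],"twist":0,"claw":1},{"dp":[0,0,-0.07],"twist":0,"claw":1},{"dp":[0,0,-0.05],"twist":0,"claw":1}])

```text
time_s: 4.87
tool_pos: [0.5216, 0.0791, 0.1327]
ee_rot: [-0.07, 0.998, 0.0, 0.001]
contact_force: [0.3, 0.2, -1.2]
finger_gap: 0.0393
grip_force: 40.5
```

```bash
python3 plan.py .384,.324,.12,173 .384,.324,.013,173; python3 - <<'E'
from h import *
cv2.imwrite("pics/s1.png",cv2.resize(ctrl.grab_frame("side")[170:350,180:420],None,fx=3,fy=3))
E
```

```text
t4.87 p [0.5216 0.0791 0.1327] phi -172.0 q [ 0.15  0.29 -0.2   1.08 -0.    0.01] F [ 0.3  0.2 -1.2] gap 0.0393 grip 40.5
.384,.324,.12,173 twist 0.167 then dp [0.416 0.566 0.032] min rows twist 2.1 move 6.8
.384,.324,.013,173 twist -0.000 then dp [0.    0.    0.267] min rows twist 0.0 move 2.6
```

View pics/s1.png

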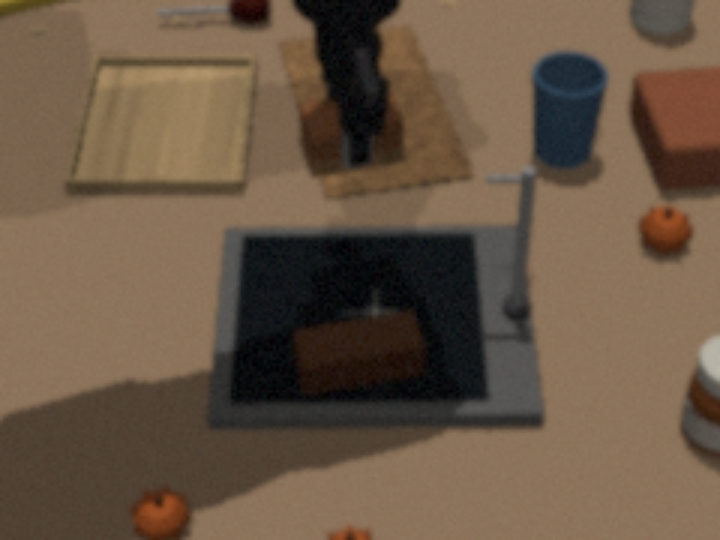

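The side crop shows the sanding block held level in the gripper at about (350,135), with the fingertips almost at its underside. The strop block is alone on the glass at (360,350). I'll grip higher from now on.

Emit:
drive_tool(steps=[{"dp":[0,0,0],"twist":0.056,"claw":1},{"dp":[0,0,0],"twist":0.056,"claw":1},{"dp":[0,0,0],"twist":0.055,"claw":1},{"dp":[0.032,0.045,0],"twist":0,"claw":1},{"dp":[0.032,0.045,0],"twist":0,"claw":1}])

```text
time_s: 5.33
tool_pos: [0.5001, 0.1177, 0.13]
ee_rot: [0.062, 0.998, 0.0, 0.0]
contact_force: [0.4, 0.8, -0.4]
finger_gap: 0.0395
grip_force: 40.5
```

Emit:
drive_tool(steps=[{"dp":[0.045,0.06,0],"twist":0,"claw":1},{"dp":[0.045,0.06,0],"twist":0,"claw":1},{"dp":[0.045,0.06,0],"twist":0,"claw":1},{"dp":[0.045,0.06,0],"twist":0,"claw":1},{"dp":[0.045,0.06,0],"twist":0,"claw":1}])

```text
time_s: 5.75
tool_pos: [0.4244, 0.249, 0.1302]
ee_rot: [0.061, 0.998, 0.0, 0.0]
contact_force: [0.2, 0.5, -1.3]
finger_gap: 0.0395
grip_force: 40.5
```

Emit:
drive_tool(steps=[{"dp":[0.045,0.06,0],"twist":0,"claw":1},{"dp":[0.045,0.06,0],"twist":0,"claw":1},{"dp":[0.037,0.056,0],"twist":0,"claw":1},{"dp":[0,0,0],"twist":0,"claw":1},{"dp":[0,0,0],"twist":0,"claw":1}])

```text
time_s: 6.17
tool_pos: [0.3828, 0.325, 0.13]
ee_rot: [0.06, 0.998, -0.0, 0.0]
contact_force: [0.7, -0.9, -0.8]
finger_gap: 0.0393
grip_force: 40.7
```

```bash
python3 plan.py .384,.324,.013,173
```

```text
t6.17 p [0.3828 0.325  0.13  ] phi 173.2 q [ 0.7   0.26 -0.26  1.06 -0.    0.82] F [ 0.7 -0.9 -0.8] gap 0.0393 grip 40.7
.384,.324,.013,173 twist 0.002 then dp [-0.003 -0.002  0.292] min rows twist 0.0 move 2.8
```

Emit:
drive_tool(steps=[{"dp":[0,0,0.07],"twist":0,"claw":1},{"dp":[0,0,0.07],"twist":0,"claw":1},{"dp":[0,0,0.07],"twist":0,"claw":1},{"dp":[0,0,0.05],"twist":0,"claw":1},{"dp":[0,0,0.02],"twist":0,"claw":1}])

```text
time_s: 6.58
tool_pos: [0.3826, 0.3219, 0.0154]
ee_rot: [0.061, 0.998, -0.001, -0.001]
contact_force: [-0.0, -0.4, -0.6]
finger_gap: 0.0394
grip_force: 40.7
```

Emit:
drive_tool(steps=[{"dp":[0,0,0.006],"twist":0,"claw":1},{"dp":[0,0,0.003],"twist":0,"claw":1},{"dp":[0,0,0],"twist":0,"claw":1}])

```text
time_s: 6.83
tool_pos: [0.3844, 0.3242, 0.015]
ee_rot: [0.061, 0.998, 0.0, 0.001]
contact_force: [-0.2, -0.0, -0.3]
finger_gap: 0.0398
grip_force: 40.7
```

Emit:
drive_tool(steps=[{"dp":[0,0,0],"twist":0,"claw":1},{"dp":[0,0,0.002],"twist":0,"claw":1},{"dp":[0,0,0.002],"twist":0,"claw":1},{"dp":[0,0,0],"twist":0,"claw":1},{"dp":[0,0,0],"twist":0,"claw":1}])

```text
time_s: 7.25
tool_pos: [0.3836, 0.3241, 0.0127]
ee_rot: [0.061, 0.998, 0.0, 0.0]
contact_force: [0.2, -0.1, -1.1]
finger_gap: 0.0392
grip_force: 40.7
```

Emit:
drive_tool(steps=[{"dp":[0,0,0.002],"twist":0,"claw":1},{"dp":[0,0,0.001],"twist":0,"claw":1},{"dp":[0,0,0],"twist":0,"claw":1},{"dp":[0,0,0],"twist":0,"claw":1}])

```text
time_s: 7.58
tool_pos: [0.3836, 0.3242, 0.0119]
ee_rot: [0.061, 0.998, 0.0, 0.0]
contact_force: [-2.3, -1.1, 7.3]
finger_gap: 0.0397
grip_force: 41.7
```

Emit:
drive_tool(steps=[{"dp":[0,0,0],"twist":0,"claw":0.45},{"dp":[0,0,0],"twist":0,"claw":0.42},{"dp":[0,0,0],"twist":0,"claw":0.42},{"dp":[0,0,0],"twist":0,"claw":0.42},{"dp":[0,0,0],"twist":0,"claw":0.42}])

```text
time_s: 8.0
tool_pos: [0.3835, 0.324, 0.0112]
ee_rot: [0.061, 0.998, -0.0, -0.0]
contact_force: [1.1, 0.7, -0.1]
finger_gap: 0.0493
grip_force: 0.0
```

Emit:
drive_tool(steps=[{"dp":[0,0,-0.01],"twist":0,"claw":0.42},{"dp":[0,0,-0.03],"twist":0,"claw":0.42},{"dp":[0,0,-0.07],"twist":0,"claw":0.42},{"dp":[0,0,-0.1],"twist":0,"claw":0.1},{"dp":[0,0,-0.08],"twist":0,"claw":0}])

```text
time_s: 8.42
tool_pos: [0.3833, 0.3238, 0.1293]
ee_rot: [0.061, 0.998, -0.0, -0.0]
contact_force: [1.0, 1.4, -0.9]
finger_gap: 0.0722
grip_force: 0.0
```

```bash
python3 plan.py .513,-.031,.13,187 .513,-.031,.026,187;  python3 - <<'E'
from h import *
im=ctrl.grab_frame("top"); T=cal("top")[1]
for n in("strop_block","sanding_block"):
  for d in ctrl.search_frame("top",n)[:1]: print(n,round(d["conf"],2),np.round((T@[*d["xyz"],1])[:3],3))
E
```

```text
t8.42 p [0.3833 0.3238 0.1293] phi 173.0 q [ 0.7   0.26 -0.26  1.05 -0.    0.82] F [ 1.   1.4 -0.9] gap 0.0722 grip 0.0
.513,-.031,.13,187 twist -0.155 then dp [-0.214 -0.92  -0.002] min rows twist 2.0 move 9.1
.513,-.031,.026,187 twist -0.000 then dp [-0.    0.    0.26] min rows twist 0.0 move 2.5
strop_block 0.93 [ 0.513 -0.032  0.049]
sanding_block 0.6 [0.403 0.321 0.045]
```

Emit:
drive_tool(steps=[{"dp":[0,0,0],"twist":-0.052,"claw":0},{"dp":[0,0,0],"twist":-0.052,"claw":0},{"dp":[0,0,0],"twist":-0.051,"claw":0},{"dp":[-0.01,-0.04,0],"twist":0,"claw":0},{"dp":[-0.014,-0.06,0],"twist":0,"claw":0}])

```text
time_s: 8.98
tool_pos: [0.3972, 0.2859, 0.1262]
ee_rot: [-0.062, 0.998, -0.0, -0.001]
contact_force: [0.1, -0.9, -0.2]
finger_gap: 0.0857
grip_force: 0.0
```

Emit:
drive_tool(steps=[{"dp":[-0.015,-0.065,0],"twist":0,"claw":0},{"dp":[-0.015,-0.065,0],"twist":0,"claw":0},{"dp":[-0.015,-0.065,0],"twist":0,"claw":0},{"dp":[-0.015,-0.065,0],"twist":0,"claw":0},{"dp":[-0.015,-0.065,0],"twist":0,"claw":0}])

```text
time_s: 9.4
tool_pos: [0.443, 0.1586, 0.1264]
ee_rot: [-0.061, 0.998, -0.0, -0.001]
contact_force: [-0.2, -0.2, -1.2]
finger_gap: 0.0853
grip_force: 0.0
```

Emit:
drive_tool(steps=[{"dp":[-0.015,-0.065,0],"twist":0,"claw":0},{"dp":[-0.015,-0.065,0],"twist":0,"claw":0},{"dp":[-0.015,-0.065,0],"twist":0,"claw":0},{"dp":[-0.015,-0.065,0],"twist":0,"claw":0},{"dp":[-0.015,-0.065,0],"twist":0,"claw":0}])

```text
time_s: 9.82
tool_pos: [0.4886, 0.0333, 0.1264]
ee_rot: [-0.061, 0.998, -0.0, -0.001]
contact_force: [0.1, 0.3, 0.2]
finger_gap: 0.0852
grip_force: 0.0
```

Emit:
drive_tool(steps=[{"dp":[-0.015,-0.065,0],"twist":0,"claw":0},{"dp":[-0.015,-0.065,0],"twist":0,"claw":0},{"dp":[-0.01,-0.04,0],"twist":0,"claw":0},{"dp":[0,0,0],"twist":0,"claw":0}])

```text
time_s: 10.15
tool_pos: [0.5135, -0.0335, 0.1262]
ee_rot: [-0.059, 0.998, -0.0, -0.001]
contact_force: [0.7, -0.8, 0.4]
finger_gap: 0.0853
grip_force: 0.0
```

```bash
python3 plan.py .513,-.031,.026,187
```

```text
t10.15 p [ 0.5135 -0.0335  0.1262] phi -173.2 q [-0.06  0.28 -0.24  1.06 -0.   -0.18] F [ 0.7 -0.8  0.4] gap 0.0853 grip 0.0
.513,-.031,.026,187 twist -0.002 then dp [0.001 0.006 0.251] min rows twist 0.0 move 2.4
```

Emit:
drive_tool(steps=[{"dp":[0,0.005,0.06],"twist":0,"claw":0},{"dp":[0,0,0.07],"twist":0,"claw":0},{"dp":[0,0,0.06],"twist":0,"claw":0},{"dp":[0,0,0.04],"twist":0,"claw":0},{"dp":[0,0,0.02],"twist":0,"claw":0}])

```text
time_s: 10.57
tool_pos: [0.5105, -0.0281, 0.0246]
ee_rot: [-0.061, 0.998, 0.0, -0.002]
contact_force: [-0.8, 0.0, -0.0]
finger_gap: 0.0853
grip_force: 0.0
```

Emit:
drive_tool(steps=[{"dp":[0,0,0],"twist":0,"claw":0.3},{"dp":[0,0,0],"twist":0,"claw":0.5},{"dp":[0,0,0],"twist":0,"claw":0.7},{"dp":[0,0,0],"twist":0,"claw":1},{"dp":[0,0,0],"twist":0,"claw":1}])

```text
time_s: 10.98
tool_pos: [0.5139, -0.0291, 0.0287]
ee_rot: [-0.061, 0.998, -0.0, 0.001]
contact_force: [-1.0, -0.9, 5.6]
finger_gap: 0.035
grip_force: 40.3
```

Emit:
drive_tool(steps=[{"dp":[0,0,0],"twist":0,"claw":1},{"dp":[0,0,0],"twist":0,"claw":1}])

```text
time_s: 11.15
tool_pos: [0.5139, -0.0291, 0.0287]
ee_rot: [-0.061, 0.998, -0.0, 0.001]
contact_force: [-1.0, -0.8, 7.0]
finger_gap: 0.0351
grip_force: 40.3
```

Emit:
drive_tool(steps=[{"dp":[0,0,-0.02],"twist":0,"claw":1},{"dp":[0,0,-0.06],"twist":0,"claw":1},{"dp":[0,0,-0.07],"twist":0,"claw":1},{"dp":[0,0,-0.07],"twist":0,"claw":1},{"dp":[0,0,-0.04],"twist":0,"claw":1}])

```text
time_s: 11.57
tool_pos: [0.5138, -0.0289, 0.135]
ee_rot: [-0.061, 0.998, -0.0, 0.002]
contact_force: [1.0, 0.0, -1.7]
finger_gap: 0.035
grip_force: 40.5
```

```bash
python3 plan.py .374,.244,.12,173
```

```text
t11.57 p [ 0.5138 -0.0289  0.135 ] phi -173.0 q [-0.06  0.27 -0.23  1.07  0.   -0.18] F [ 1.   0.  -1.7] gap 0.0350 grip 40.5
.374,.244,.12,173 twist 0.155 then dp [0.43  0.635 0.038] min rows twist 1.9 move 7.4
```

Emit:
drive_tool(steps=[{"dp":[0,0,0],"twist":0.052,"claw":1},{"dp":[0,0,0],"twist":0.052,"claw":1},{"dp":[0,0,0],"twist":0.051,"claw":1},{"dp":[0.03,0.045,0],"twist":0,"claw":1},{"dp":[0.04,0.06,0],"twist":0,"claw":1}])

```text
time_s: 11.98
tool_pos: [0.4908, 0.0156, 0.1321]
ee_rot: [0.062, 0.998, -0.0, 0.001]
contact_force: [1.0, 0.2, -1.7]
finger_gap: 0.0353
grip_force: 40.5
```

Emit:
drive_tool(steps=[{"dp":[0.044,0.065,0],"twist":0,"claw":1},{"dp":[0.044,0.065,0],"twist":0,"claw":1},{"dp":[0.044,0.065,0],"twist":0,"claw":1},{"dp":[0.044,0.065,0],"twist":0,"claw":1},{"dp":[0.044,0.065,0],"twist":0,"claw":1}])

```text
time_s: 12.4
tool_pos: [0.4178, 0.1571, 0.1322]
ee_rot: [0.061, 0.998, 0.0, 0.0]
contact_force: [0.2, -0.3, -1.2]
finger_gap: 0.035
grip_force: 40.5
```

Emit:
drive_tool(steps=[{"dp":[0.044,0.065,0],"twist":0,"claw":1},{"dp":[0.044,0.065,0],"twist":0,"claw":1},{"dp":[0.044,0.06,0],"twist":0,"claw":1},{"dp":[0.008,0.015,0],"twist":0,"claw":1},{"dp":[0,0,0],"twist":0,"claw":1}])

```text
time_s: 12.82
tool_pos: [0.3723, 0.2457, 0.132]
ee_rot: [0.059, 0.998, 0.0, 0.0]
contact_force: [0.7, -0.3, -1.7]
finger_gap: 0.0349
grip_force: 40.5
```

```bash
python3 plan.py .374,.244,.018,173
```

```text
t12.82 p [0.3723 0.2457 0.132 ] phi 173.2 q [ 0.58  0.16 -0.38  1.03  0.    0.7 ] F [ 0.7 -0.3 -1.7] gap 0.0349 grip 40.5
.374,.244,.018,173 twist 0.002 then dp [-0.005 -0.004  0.285] min rows twist 0.0 move 2.7
```

Emit:
drive_tool(steps=[{"dp":[-0.004,-0.004,0.07],"twist":0,"claw":1},{"dp":[0,0,0.07],"twist":0,"claw":1},{"dp":[0,0,0.06],"twist":0,"claw":1},{"dp":[0,0,0.04],"twist":0,"claw":1},{"dp":[0,0,0.02],"twist":0,"claw":1}])

```text
time_s: 13.23
tool_pos: [0.374, 0.2407, 0.0257]
ee_rot: [0.061, 0.998, -0.001, -0.001]
contact_force: [0.2, -0.2, -2.2]
finger_gap: 0.035
grip_force: 40.5
```

Emit:
drive_tool(steps=[{"dp":[0,0,0.01],"twist":0,"claw":1},{"dp":[0,0,0.008],"twist":0,"claw":1},{"dp":[0,0,0.003],"twist":0,"claw":1},{"dp":[0,0,0],"twist":0,"claw":1},{"dp":[0,0,0],"twist":0,"claw":1}])

```text
time_s: 13.65
tool_pos: [0.375, 0.2426, 0.0196]
ee_rot: [0.061, 0.998, 0.0, 0.001]
contact_force: [0.6, -0.9, -1.3]
finger_gap: 0.035
grip_force: 40.5
```

Emit:
drive_tool(steps=[{"dp":[0,0,0.003],"twist":0,"claw":1},{"dp":[0,0,0.002],"twist":0,"claw":1},{"dp":[0,0,0.002],"twist":0,"claw":1},{"dp":[0,0,0],"twist":0,"claw":1}])

```text
time_s: 13.98
tool_pos: [0.3749, 0.2427, 0.0176]
ee_rot: [0.061, 0.998, 0.0, 0.001]
contact_force: [-5.0, -2.2, 21.5]
finger_gap: 0.0352
grip_force: 43.1
```

Emit:
drive_tool(steps=[{"dp":[0,0,0],"twist":0,"claw":0.45},{"dp":[0,0,0],"twist":0,"claw":0.45},{"dp":[0,0,0],"twist":0,"claw":0.45},{"dp":[0,0,0],"twist":0,"claw":0.45},{"dp":[0,0,0],"twist":0,"claw":0.45}])

```text
time_s: 14.4
tool_pos: [0.3744, 0.2423, 0.016]
ee_rot: [0.061, 0.998, -0.0, -0.0]
contact_force: [-0.0, 0.1, -0.2]
finger_gap: 0.0465
grip_force: 0.0
```

Emit:
drive_tool(steps=[{"dp":[0,0,-0.01],"twist":0,"claw":0.45},{"dp":[0,0,-0.04],"twist":0,"claw":0.45},{"dp":[0,0,-0.08],"twist":0,"claw":0.45},{"dp":[0,0,-0.1],"twist":0,"claw":0.1},{"dp":[0,0,-0.1],"twist":0,"claw":0}])

```text
time_s: 14.82
tool_pos: [0.3736, 0.2418, 0.1494]
ee_rot: [0.061, 0.998, -0.001, -0.001]
contact_force: [1.3, 1.7, 0.3]
finger_gap: 0.0696
grip_force: 0.0
```

Emit:
drive_tool(steps=[{"dp":[0,0,-0.08],"twist":0,"claw":0},{"dp":[0,0,-0.03],"twist":0,"claw":0}])

```text
time_s: 14.98
tool_pos: [0.3759, 0.2433, 0.1969]
ee_rot: [0.061, 0.998, 0.002, 0.002]
contact_force: [0.5, 0.3, -0.3]
finger_gap: 0.0852
grip_force: 0.0
```

```bash
python3 plan.py .383,-.251,.2,191; python3 - <<'E'
from h import *
im=ctrl.grab_frame("top"); T=cal("top")[1]; cv2.imwrite("pics/top2.png",im)
for n in("plaque_short","plaque_long","sanding_block","strop_block"):
  for d in ctrl.search_frame("top",n)[:2]: print(n,round(d["conf"],2),np.round((T@[*d["xyz"],1])[:3],3))
def g(x0,x1,y0,y1,z,s): return grid(np.clip(topw(im,x0,x1,y0,y1,z,s)*1.5,0,255).astype(np.uint8),x0,x1,y0,y1,s)
a=g(.32,.66,-.35,-.15,.018,1700);c=g(.28,.62,.17,.41,.03,1700)
cv2.imwrite("pics/c.png",np.hstack([a,c]))
E
```

```text
t14.98 p [0.3759 0.2433 0.1969] phi 173.0 q [ 0.57  0.12 -0.26  1.19 -0.    0.7 ] F [ 0.5  0.3 -0.3] gap 0.0852 grip 0.0
.383,-.251,.2,191 twist -0.200 then dp [ 0.218 -1.216 -0.008] min rows twist 2.5 move 11.9
plaque_short 0.66 [ 0.38  -0.25   0.017]
plaque_short 0.22 [ 0.686 -0.399  0.029]
plaque_long 0.6 [ 0.634 -0.233  0.019]
sanding_block 0.59 [ 0.686 -0.397  0.029]
sanding_block 0.35 [ 0.492 -0.183  0.02 ]
strop_block 0.73 [0.391 0.24  0.034]
```

View pics/c.png

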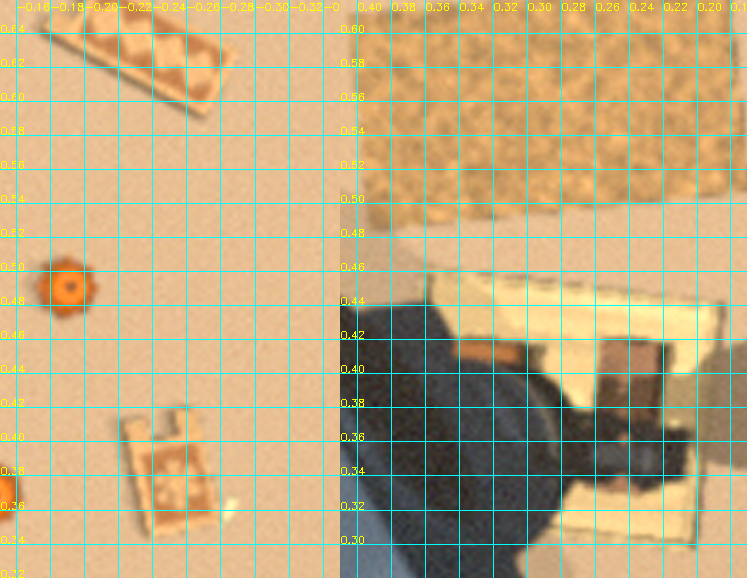

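The crop shows the blocks in the tray. The short plaque is at (172,468), centre (0.384, -0.252), yaw 12.5°. The long plaque has been knocked to about (0.634, -0.235).

Emit:
drive_tool(steps=[{"dp":[0,0,0],"twist":-0.072,"claw":0},{"dp":[0,0,0],"twist":-0.072,"claw":0},{"dp":[0,0,0],"twist":-0.072,"claw":0},{"dp":[0.012,-0.05,0],"twist":0,"claw":0},{"dp":[0.015,-0.075,0],"twist":0,"claw":0}])

```text
time_s: 15.65
tool_pos: [0.3741, 0.1917, 0.1903]
ee_rot: [-0.11, 0.994, -0.0, -0.001]
contact_force: [0.3, 0.2, 0.1]
finger_gap: 0.0855
grip_force: 0.0
```

Emit:
drive_tool(steps=[{"dp":[0.017,-0.08,0],"twist":0,"claw":0},{"dp":[0.017,-0.08,0],"twist":0,"claw":0},{"dp":[0.017,-0.08,0],"twist":0,"claw":0},{"dp":[0.017,-0.08,0],"twist":0,"claw":0},{"dp":[0.017,-0.08,0],"twist":0,"claw":0}])

```text
time_s: 16.07
tool_pos: [0.3747, 0.0262, 0.1907]
ee_rot: [-0.109, 0.994, 0.0, -0.001]
contact_force: [2.1, -0.3, 0.4]
finger_gap: 0.0857
grip_force: 0.0
```

Emit:
drive_tool(steps=[{"dp":[0.017,-0.08,0],"twist":0,"claw":0},{"dp":[0.017,-0.08,0],"twist":0,"claw":0},{"dp":[0.017,-0.08,0],"twist":0,"claw":0},{"dp":[0.017,-0.08,0],"twist":0,"claw":0},{"dp":[0.017,-0.08,0],"twist":0,"claw":0}])

```text
time_s: 16.48
tool_pos: [0.3761, -0.1373, 0.1907]
ee_rot: [-0.108, 0.994, 0.001, -0.001]
contact_force: [0.8, -0.6, -0.1]
finger_gap: 0.0856
grip_force: 0.0
```

Emit:
drive_tool(steps=[{"dp":[0.017,-0.08,0.05],"twist":0,"claw":0},{"dp":[0.017,-0.08,0.05],"twist":0,"claw":0},{"dp":[0.01,-0.07,0.05],"twist":0,"claw":0},{"dp":[0,0,0.05],"twist":0,"claw":0},{"dp":[0,0,0],"twist":0,"claw":0}])

```text
time_s: 16.9
tool_pos: [0.3769, -0.2292, 0.1075]
ee_rot: [-0.107, 0.994, 0.002, -0.003]
contact_force: [-1.7, 0.9, -0.3]
finger_gap: 0.0853
grip_force: 0.0
```

```bash
python3 plan.py .384,-.252,.006,192.5
```

```text
t16.90 p [ 0.3769 -0.2292  0.1075] phi -167.7 q [-0.55  0.18 -0.42  0.97 -0.   -0.76] F [-1.7  0.9 -0.3] gap 0.0853 grip 0.0
.384,-.252,.006,192.5 twist -0.002 then dp [-0.005 -0.059  0.254] min rows twist 0.0 move 2.5
```

Emit:
drive_tool(steps=[{"dp":[-0.003,-0.04,0],"twist":0,"claw":0},{"dp":[-0.002,-0.019,0.06],"twist":0,"claw":0},{"dp":[0,0,0.06],"twist":0,"claw":0},{"dp":[0,0,0.05],"twist":0,"claw":0},{"dp":[0,0,0.04],"twist":0,"claw":0}])

```text
time_s: 17.32
tool_pos: [0.3861, -0.2508, 0.0268]
ee_rot: [-0.109, 0.994, 0.001, -0.001]
contact_force: [0.8, -0.3, 0.6]
finger_gap: 0.0856
grip_force: 0.0
```

Emit:
drive_tool(steps=[{"dp":[0,0,0.02],"twist":0,"claw":0},{"dp":[0,0,0.015],"twist":0,"claw":0},{"dp":[0,0,0],"twist":0,"claw":0},{"dp":[0,0,0],"twist":0,"claw":0}])

```text
time_s: 17.65
tool_pos: [0.3873, -0.252, 0.0146]
ee_rot: [-0.109, 0.994, -0.0, 0.0]
contact_force: [0.1, -0.2, 0.8]
finger_gap: 0.0852
grip_force: 0.0
```

```bash
python3 plan.py .384,-.252,.006,192.5
```

```text
t17.65 p [ 0.3873 -0.252   0.0146] phi -167.5 q [-0.58  0.32 -0.52  0.73 -0.   -0.79] F [ 0.1 -0.2  0.8] gap 0.0852 grip 0.0
.384,-.252,.006,192.5 twist -0.000 then dp [0.008 0.002 0.022] min rows twist 0.0 move 0.2
```

Emit:
drive_tool(steps=[{"dp":[0.008,0,0.012],"twist":0,"claw":0},{"dp":[0,0,0.012],"twist":0,"claw":0},{"dp":[0,0,0],"twist":0,"claw":0}])

```text
time_s: 17.9
tool_pos: [0.3835, -0.2528, 0.0042]
ee_rot: [-0.108, 0.994, 0.0, -0.0]
contact_force: [-0.6, 0.6, 0.1]
finger_gap: 0.0853
grip_force: 0.0
```

Emit:
drive_tool(steps=[{"dp":[0,0,0],"twist":0,"claw":0.3},{"dp":[0,0,0],"twist":0,"claw":0.5},{"dp":[0,0,0],"twist":0,"claw":0.7},{"dp":[0,0,0],"twist":0,"claw":1},{"dp":[0,0,0],"twist":0,"claw":1}])

```text
time_s: 18.32
tool_pos: [0.3841, -0.253, 0.005]
ee_rot: [-0.108, 0.994, -0.0, 0.0]
contact_force: [-0.7, 1.2, 5.4]
finger_gap: 0.0431
grip_force: 40.9
```

Emit:
drive_tool(steps=[{"dp":[0,0,0],"twist":0,"claw":1},{"dp":[0,0,0],"twist":0,"claw":1}])

```text
time_s: 18.48
tool_pos: [0.384, -0.253, 0.0049]
ee_rot: [-0.108, 0.994, -0.0, 0.0]
contact_force: [0.2, -0.2, 6.4]
finger_gap: 0.0427
grip_force: 41.0
```

Emit:
drive_tool(steps=[{"dp":[0,0,-0.02],"twist":0,"claw":1},{"dp":[0,0,-0.06],"twist":0,"claw":1},{"dp":[0,0,-0.08],"twist":0,"claw":1},{"dp":[0,0,-0.08],"twist":0,"claw":1},{"dp":[0,0,-0.08],"twist":0,"claw":1}])

```text
time_s: 18.9
tool_pos: [0.3835, -0.2526, 0.1344]
ee_rot: [-0.109, 0.994, 0.0, -0.0]
contact_force: [1.4, -0.9, 0.0]
finger_gap: 0.0429
grip_force: 40.8
```

```bash
python3 plan.py .536,.022,.15,173; python3 - <<'E'
from h import *
im=ctrl.grab_frame("side"); p=w2px("side",[.384,-.252,.13]).astype(int)
cv2.imwrite("pics/s2.png",cv2.resize(im[max(p[1]-90,0):p[1]+90,p[0]-100:p[0]+100],None,fx=3,fy=3))
E
```

```text
t18.90 p [ 0.3835 -0.2526  0.1344] phi -167.5 q [-0.58  0.18 -0.34  1.04 -0.   -0.8 ] F [ 1.4 -0.9  0. ] gap 0.0429 grip 40.8
.536,.022,.15,173 twist 0.216 then dp [-0.295  0.728 -0.039] min rows twist 2.7 move 7.6
```

View pics/s2.png

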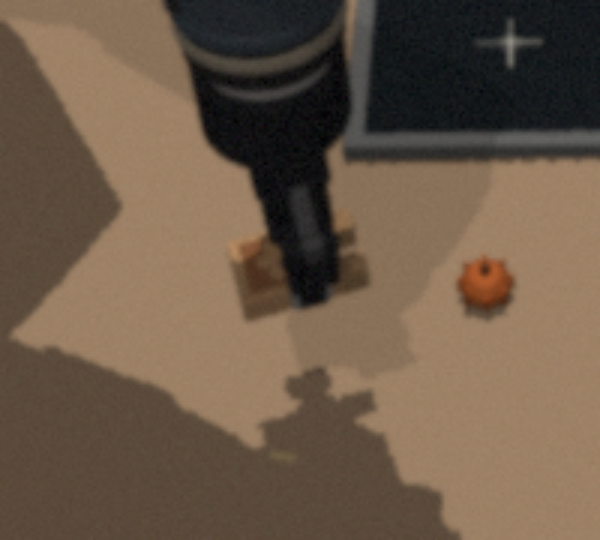

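The crop shows the short plaque held level near (300,265), with its notch pointing +x (right). Next it goes to the viewing point.

Emit:
drive_tool(steps=[{"dp":[0,0,-0.01],"twist":0.072,"claw":1},{"dp":[0,0,-0.01],"twist":0.072,"claw":1},{"dp":[0,0,-0.01],"twist":0.072,"claw":1},{"dp":[-0.02,0.05,0],"twist":0,"claw":1},{"dp":[-0.028,0.07,0],"twist":0,"claw":1}])

```text
time_s: 19.37
tool_pos: [0.4086, -0.2084, 0.1453]
ee_rot: [0.063, 0.998, -0.0, 0.0]
contact_force: [0.9, 1.2, -1.3]
finger_gap: 0.043
grip_force: 40.8
```

Emit:
drive_tool(steps=[{"dp":[-0.03,0.075,0],"twist":0,"claw":1},{"dp":[-0.03,0.075,0],"twist":0,"claw":1},{"dp":[-0.03,0.075,0],"twist":0,"claw":1},{"dp":[-0.03,0.075,0],"twist":0,"claw":1},{"dp":[-0.03,0.075,0],"twist":0,"claw":1}])

```text
time_s: 19.78
tool_pos: [0.4871, -0.0644, 0.1451]
ee_rot: [0.061, 0.998, -0.0, 0.0]
contact_force: [1.4, -0.3, -0.2]
finger_gap: 0.0427
grip_force: 40.8
```

Emit:
drive_tool(steps=[{"dp":[-0.03,0.075,0],"twist":0,"claw":1},{"dp":[-0.03,0.075,0],"twist":0,"claw":1},{"dp":[-0.025,0.06,0],"twist":0,"claw":1},{"dp":[-0.012,0.02,0],"twist":0,"claw":1},{"dp":[0,0,0],"twist":0,"claw":1}])

```text
time_s: 20.2
tool_pos: [0.5373, 0.0223, 0.1446]
ee_rot: [0.06, 0.998, 0.0, 0.0]
contact_force: [0.6, -0.8, -1.0]
finger_gap: 0.0429
grip_force: 40.8
```

Emit:
drive_tool(steps=[{"dp":[0,0,0],"twist":0,"claw":1},{"dp":[0,0,0],"twist":0,"claw":1},{"dp":[0,0,0],"twist":0,"claw":1},{"dp":[0,0,0],"twist":0,"claw":1},{"dp":[0,0,0],"twist":0,"claw":1}])

```text
time_s: 20.62
tool_pos: [0.536, 0.0198, 0.1447]
ee_rot: [0.062, 0.998, -0.0, 0.0]
contact_force: [-1.6, -0.5, 0.9]
finger_gap: 0.0431
grip_force: 40.8
```

```bash
python3 plan.py .536,.022,.146,173; python3 - <<'E'
from h import *
im=ctrl.grab_frame("side"); p=w2px("side",[.536,.022,.1]).astype(int)
cv2.imwrite("pics/s3.png",cv2.resize(im[max(p[1]-90,0):p[1]+90,p[0]-100:p[0]+120],None,fx=3,fy=3))
im=ctrl.grab_frame("top"); T=cal("top")[1]
for n in("plaque_short","plaque_short_notch","plaque_long","plaque_long_notch"):
  for d in ctrl.search_frame("top",n)[:2]: print(n,round(d["conf"],2),np.round((T@[*d["xyz"],1])[:3],3))
E
```

```text
t20.62 p [0.536  0.0198 0.1447] phi 172.9 q [ 0.04  0.3  -0.15  1.12 -0.    0.16] F [-1.6 -0.5  0.9] gap 0.0431 grip 40.8
.536,.022,.146,173 twist -0.001 then dp [ 0.001  0.005 -0.003] min rows twist 0.0 move 0.1
plaque_short_notch 0.34 [0.775 0.089 0.03 ]
plaque_long 0.67 [ 0.634 -0.233  0.017]
plaque_long 0.2 [0.456 0.444 0.022]
plaque_long_notch 0.75 [0.729 0.22  0.046]
plaque_long_notch 0.56 [ 0.637 -0.23   0.019]
```

View pics/s3.png

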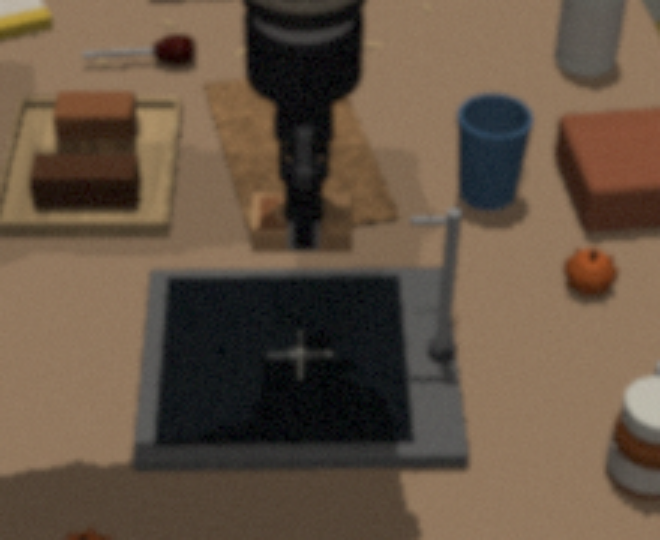

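The side crop shows both blocks standing in the tray at (95,115) and (85,180). The short plaque is level above the cross at (300,222), at pointer height with its notch towards the pointer. I'll hold it there.

Emit:
drive_tool(steps=[{"dp":[0,0,0],"twist":0,"claw":1},{"dp":[0,0,0],"twist":0,"claw":1},{"dp":[0,0,0],"twist":0,"claw":1},{"dp":[0,0,0],"twist":0,"claw":1},{"dp":[0,0,0],"twist":0,"claw":1}])

```text
time_s: 21.33
tool_pos: [0.5363, 0.0207, 0.1445]
ee_rot: [0.061, 0.998, -0.0, -0.0]
contact_force: [-0.3, -0.0, -0.6]
finger_gap: 0.0427
grip_force: 40.8
```

Emit:
drive_tool(steps=[{"dp":[0,0,0],"twist":0,"claw":1},{"dp":[0,0,0],"twist":0,"claw":1},{"dp":[0,0,0],"twist":0,"claw":1},{"dp":[0,0,0],"twist":0,"claw":1},{"dp":[0,0,0],"twist":0,"claw":1}])

```text
time_s: 21.75
tool_pos: [0.5363, 0.0206, 0.1445]
ee_rot: [0.061, 0.998, -0.0, 0.0]
contact_force: [-0.4, -0.3, -0.6]
finger_gap: 0.0427
grip_force: 40.8
```

Emit:
drive_tool(steps=[{"dp":[0,0,0],"twist":0,"claw":1},{"dp":[0,0,0],"twist":0,"claw":1},{"dp":[0,0,0],"twist":0,"claw":1},{"dp":[0,0,0],"twist":0,"claw":1},{"dp":[0,0,0],"twist":0,"claw":1}])

```text
time_s: 22.17
tool_pos: [0.5363, 0.0206, 0.1445]
ee_rot: [0.061, 0.998, -0.0, 0.0]
contact_force: [-0.3, 0.3, -0.4]
finger_gap: 0.0429
grip_force: 40.8
```

Emit:
drive_tool(steps=[{"dp":[0,0,0],"twist":0,"claw":1},{"dp":[0,0,0],"twist":0,"claw":1},{"dp":[0,0,0],"twist":0,"claw":1},{"dp":[0,0,0],"twist":0,"claw":1},{"dp":[0,0,0],"twist":0,"claw":1}])

```text
time_s: 22.58
tool_pos: [0.5363, 0.0206, 0.1445]
ee_rot: [0.061, 0.998, -0.0, 0.0]
contact_force: [0.4, -1.3, 0.6]
finger_gap: 0.043
grip_force: 40.8
```

Emit:
drive_tool(steps=[{"dp":[0,0,0],"twist":0,"claw":1},{"dp":[0,0,0],"twist":0,"claw":1},{"dp":[0,0,0],"twist":0,"claw":1},{"dp":[0,0,0],"twist":0,"claw":1},{"dp":[0,0,0],"twist":0,"claw":1}])

```text
time_s: 23.0
tool_pos: [0.5363, 0.0206, 0.1445]
ee_rot: [0.061, 0.998, -0.0, -0.0]
contact_force: [0.1, -0.2, -0.6]
finger_gap: 0.0426
grip_force: 40.8
```

```bash
python3 plan.py .556,.339,.145,186 .556,.339,.01,186
```

```text
t23.00 p [0.5363 0.0206 0.1445] phi 173.0 q [ 0.04  0.3  -0.15  1.12 -0.    0.16] F [ 0.1 -0.2 -0.6] gap 0.0426 grip 40.8
.556,.339,.145,186 twist -0.144 then dp [-0.132  0.786 -0.001] min rows twist 1.8 move 7.7
.556,.339,.01,186 twist -0.000 then dp [-0.     0.     0.337] min rows twist 0.0 move 3.2
```

Emit:
drive_tool(steps=[{"dp":[0,0,0],"twist":-0.072,"claw":1},{"dp":[0,0,0],"twist":-0.072,"claw":1},{"dp":[-0.01,0.05,0],"twist":0,"claw":1},{"dp":[-0.012,0.07,0],"twist":0,"claw":1},{"dp":[-0.012,0.07,0],"twist":0,"claw":1}])

```text
time_s: 23.42
tool_pos: [0.542, 0.098, 0.1446]
ee_rot: [-0.051, 0.999, -0.0, 0.0]
contact_force: [0.1, -0.2, -0.7]
finger_gap: 0.043
grip_force: 40.8
```

Emit:
drive_tool(steps=[{"dp":[-0.012,0.07,0],"twist":0,"claw":1},{"dp":[-0.012,0.07,0],"twist":0,"claw":1},{"dp":[-0.012,0.07,0],"twist":0,"claw":1},{"dp":[-0.012,0.07,0],"twist":0,"claw":1},{"dp":[-0.012,0.07,0],"twist":0,"claw":1}])

```text
time_s: 23.83
tool_pos: [0.5511, 0.2408, 0.1445]
ee_rot: [-0.052, 0.999, -0.0, 0.0]
contact_force: [0.9, 0.7, -0.0]
finger_gap: 0.0427
grip_force: 40.8
```

Emit:
drive_tool(steps=[{"dp":[-0.012,0.07,0],"twist":0,"claw":1},{"dp":[-0.012,0.07,0],"twist":0,"claw":1},{"dp":[-0.012,0.07,0],"twist":0,"claw":1},{"dp":[-0.004,0.036,0],"twist":0,"claw":1},{"dp":[0,0,0],"twist":0,"claw":1}])

```text
time_s: 24.25
tool_pos: [0.5566, 0.3418, 0.1439]
ee_rot: [-0.054, 0.999, 0.0, -0.0]
contact_force: [-0.6, -1.1, -0.4]
finger_gap: 0.0427
grip_force: 40.9
```

Emit:
drive_tool(steps=[{"dp":[0,0,0.06],"twist":0,"claw":1},{"dp":[0,0,0.08],"twist":0,"claw":1},{"dp":[0,0,0.07],"twist":0,"claw":1},{"dp":[0,0,0.05],"twist":0,"claw":1},{"dp":[0,0,0],"twist":0,"claw":1}])

```text
time_s: 24.67
tool_pos: [0.5543, 0.3361, 0.0361]
ee_rot: [-0.052, 0.999, -0.002, -0.003]
contact_force: [0.1, -0.3, -0.8]
finger_gap: 0.0431
grip_force: 40.8
```

```bash
python3 plan.py .556,.339,.01,186; python3 - <<'E'
from h import *
ctrl.grab_frame("top"); T=cal("top")[1]
for n in("cork_mat","gouge"):
  for d in ctrl.search_frame("top",n)[:1]: print(n,round(d["conf"],2),np.round((T@[*d["xyz"],1])[:3],3))
E
```

```text
t24.67 p [0.5543 0.3361 0.0361] phi -174.1 q [ 0.55  0.57 -0.02  1.   -0.    0.44] F [ 0.1 -0.3 -0.8] gap 0.0431 grip 40.8
.556,.339,.01,186 twist -0.001 then dp [-0.005  0.007  0.065] min rows twist 0.0 move 0.6
cork_mat 0.79 [0.561 0.263 0.005]
gouge 0.6 [0.563 0.26  0.004]
```

Emit:
drive_tool(steps=[{"dp":[0,0,0.03],"twist":0,"claw":1},{"dp":[0,0,0.025],"twist":0,"claw":1},{"dp":[0,0,0.015],"twist":0,"claw":1},{"dp":[0,0,0.004],"twist":0,"claw":1},{"dp":[0,0,0],"twist":0,"claw":1}])

```text
time_s: 25.23
tool_pos: [0.5567, 0.3388, 0.0108]
ee_rot: [-0.052, 0.999, -0.0, -0.0]
contact_force: [0.1, 0.1, -0.1]
finger_gap: 0.0428
grip_force: 40.8
```

Emit:
drive_tool(steps=[{"dp":[0,0,0.003],"twist":0,"claw":1},{"dp":[0,0,0],"twist":0,"claw":1},{"dp":[0,0,0],"twist":0,"claw":1}])

```text
time_s: 25.48
tool_pos: [0.557, 0.339, 0.0101]
ee_rot: [-0.052, 0.999, 0.0, 0.0]
contact_force: [-0.3, -0.2, -0.5]
finger_gap: 0.0428
grip_force: 40.8
```

Emit:
drive_tool(steps=[{"dp":[0,0,0.003],"twist":0,"claw":1},{"dp":[0,0,0.001],"twist":0,"claw":1},{"dp":[0,0,0],"twist":0,"claw":1},{"dp":[0,0,0],"twist":0,"claw":1}])

```text
time_s: 25.82
tool_pos: [0.5572, 0.3391, 0.009]
ee_rot: [-0.052, 0.999, 0.0, 0.001]
contact_force: [-1.1, -0.6, 5.3]
finger_gap: 0.0431
grip_force: 41.6
```

Emit:
drive_tool(steps=[{"dp":[0,0,0],"twist":0,"claw":0.35},{"dp":[0,0,0],"twist":0,"claw":0.35},{"dp":[0,0,0],"twist":0,"claw":0.3},{"dp":[0,0,0],"twist":0,"claw":0.3},{"dp":[0,0,0],"twist":0,"claw":0.3}])

```text
time_s: 26.23
tool_pos: [0.5568, 0.3389, 0.0079]
ee_rot: [-0.052, 0.999, -0.0, -0.0]
contact_force: [-0.2, 0.2, -0.4]
finger_gap: 0.0598
grip_force: 0.0
```

Emit:
drive_tool(steps=[{"dp":[0,0,-0.01],"twist":0,"claw":0.3},{"dp":[0,0,-0.04],"twist":0,"claw":0.3},{"dp":[0,0,-0.08],"twist":0,"claw":0.1},{"dp":[0,0,-0.1],"twist":0,"claw":0},{"dp":[0,0,-0.1],"twist":0,"claw":0}])

```text
time_s: 26.65
tool_pos: [0.5561, 0.3385, 0.1412]
ee_rot: [-0.052, 0.999, -0.0, -0.001]
contact_force: [1.9, 0.9, -0.6]
finger_gap: 0.0852
grip_force: 0.0
```

Emit:
drive_tool(steps=[{"dp":[0,0,-0.1],"twist":0,"claw":0},{"dp":[0,0,-0.07],"twist":0,"claw":0},{"dp":[0,0,0],"twist":0,"claw":0}])

```text
time_s: 26.9
tool_pos: [0.559, 0.3402, 0.2156]
ee_rot: [-0.052, 0.999, 0.002, 0.004]
contact_force: [0.3, 0.9, 0.8]
finger_gap: 0.0855
grip_force: 0.0
```

```bash
python3 - <<'E'
from h import *
im=ctrl.grab_frame("top")
x0,x1,y0,y1=.56,.71,-.33,-.13
a=grid(np.clip(topw(im,x0,x1,y0,y1,.018,3200)*1.5,0,255).astype(np.uint8),x0,x1,y0,y1,3200)
cv2.imwrite("pics/l.png",a)
E
python3 plan.py .634,-.235,.22,240
```

```text
t26.95 p [0.5583 0.3398 0.2123] phi -174.0 q [ 0.55  0.46  0.28  1.38 -0.    0.44] F [ 0.1  0.1 -0.2] gap 0.0854 grip 0.0
.634,-.235,.22,240 twist -0.600 then dp [ 1.15  -0.882 -0.019] min rows twist 7.5 move 13.9
```

View pics/l.png

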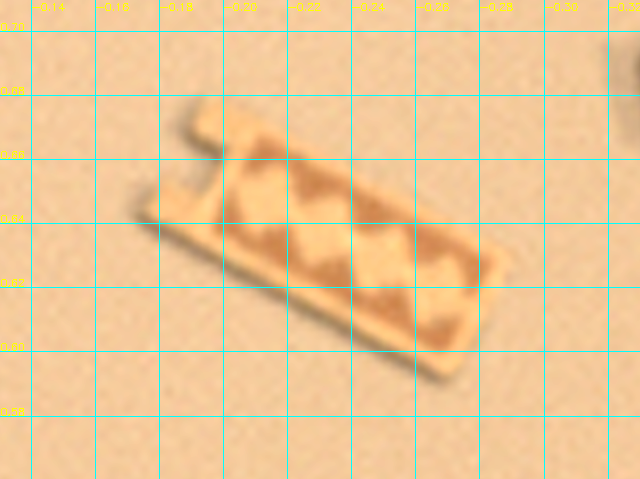

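The long plaque's top-face corners are at (210,95), (150,205), (505,255) and (453,367). That gives a length of 107 mm, centre (0.638, -0.233) and yaw 61.5°, with the notch towards +y.

Emit:
drive_tool(steps=[{"dp":[0,0,0],"twist":-0.07,"claw":0},{"dp":[0,0,0],"twist":-0.07,"claw":0},{"dp":[0,0,0],"twist":-0.07,"claw":0},{"dp":[0,0,0],"twist":-0.07,"claw":0},{"dp":[0,0,0],"twist":-0.07,"claw":0}])

```text
time_s: 27.37
tool_pos: [0.5563, 0.3386, 0.2067]
ee_rot: [-0.324, 0.946, -0.0, -0.001]
contact_force: [-0.3, 0.5, -0.5]
finger_gap: 0.0852
grip_force: 0.0
```

Emit:
drive_tool(steps=[{"dp":[0,0,0],"twist":-0.07,"claw":0},{"dp":[0,0,0],"twist":-0.07,"claw":0},{"dp":[0,0,0],"twist":-0.07,"claw":0},{"dp":[0,0,0],"twist":-0.055,"claw":0},{"dp":[0,0,0],"twist":0,"claw":0}])

```text
time_s: 27.78
tool_pos: [0.5564, 0.3386, 0.2068]
ee_rot: [-0.512, 0.859, -0.0, -0.001]
contact_force: [0.3, 0.1, -0.6]
finger_gap: 0.0854
grip_force: 0.0
```

```bash
python3 plan.py .638,-.233,.21,241.5 .638,-.233,.006,241.5;  python3 - <<'E'
from h import *
im=ctrl.grab_frame("top")
E
```

```text
t27.78 p [0.5564 0.3386 0.2068] phi -118.5 q [ 0.55  0.47  0.27  1.38 -0.   -0.53] F [ 0.3  0.1 -0.6] gap 0.0854 grip 0.0
.638,-.233,.21,241.5 twist 0.001 then dp [ 1.158 -0.861 -0.008] min rows twist 0.0 move 13.9
.638,-.233,.006,241.5 twist -0.000 then dp [-0.    0.    0.51] min rows twist 0.0 move 4.9
```

Emit:
drive_tool(steps=[{"dp":[0.035,-0.025,0],"twist":0,"claw":0},{"dp":[0.06,-0.045,0],"twist":0,"claw":0},{"dp":[0.06,-0.045,0],"twist":0,"claw":0},{"dp":[0.06,-0.045,0],"twist":0,"claw":0},{"dp":[0.06,-0.045,0],"twist":0,"claw":0}])

```text
time_s: 28.25
tool_pos: [0.5757, 0.2011, 0.2077]
ee_rot: [-0.509, 0.861, -0.0, -0.0]
contact_force: [0.0, -1.3, 1.2]
finger_gap: 0.0854
grip_force: 0.0
```

Emit:
drive_tool(steps=[{"dp":[0.06,-0.045,0],"twist":0,"claw":0},{"dp":[0.06,-0.045,0],"twist":0,"claw":0},{"dp":[0.06,-0.045,0],"twist":0,"claw":0},{"dp":[0.06,-0.045,0],"twist":0,"claw":0},{"dp":[0.06,-0.045,0],"twist":0,"claw":0}])

```text
time_s: 28.67
tool_pos: [0.597, 0.0525, 0.2078]
ee_rot: [-0.509, 0.861, 0.0, -0.0]
contact_force: [0.6, 0.2, 0.4]
finger_gap: 0.0857
grip_force: 0.0
```

Emit:
drive_tool(steps=[{"dp":[0.06,-0.045,0],"twist":0,"claw":0},{"dp":[0.06,-0.045,0],"twist":0,"claw":0},{"dp":[0.06,-0.045,0],"twist":0,"claw":0},{"dp":[0.06,-0.045,0],"twist":0,"claw":0},{"dp":[0.06,-0.045,0],"twist":0,"claw":0}])

```text
time_s: 29.08
tool_pos: [0.6182, -0.096, 0.2078]
ee_rot: [-0.509, 0.861, 0.0, -0.0]
contact_force: [0.5, -0.1, 0.1]
finger_gap: 0.0853
grip_force: 0.0
```

Emit:
drive_tool(steps=[{"dp":[0.06,-0.045,0],"twist":0,"claw":0},{"dp":[0.06,-0.045,0],"twist":0,"claw":0},{"dp":[0.06,-0.045,0],"twist":0,"claw":0},{"dp":[0.06,-0.045,0],"twist":0,"claw":0},{"dp":[0.04,-0.025,0],"twist":0,"claw":0}])

```text
time_s: 29.5
tool_pos: [0.6365, -0.2348, 0.2074]
ee_rot: [-0.508, 0.861, -0.0, -0.0]
contact_force: [0.4, 1.3, 0.6]
finger_gap: 0.0852
grip_force: 0.0
```

Emit:
drive_tool(steps=[{"dp":[0,0,0.05],"twist":0,"claw":0},{"dp":[0,0,0.08],"twist":0,"claw":0},{"dp":[0,0,0.08],"twist":0,"claw":0},{"dp":[0,0,0.05],"twist":0,"claw":0},{"dp":[0,0,0],"twist":0,"claw":0}])

```text
time_s: 29.92
tool_pos: [0.6336, -0.2311, 0.0988]
ee_rot: [-0.509, 0.861, 0.003, -0.003]
contact_force: [-0.8, -0.1, -0.7]
finger_gap: 0.0856
grip_force: 0.0
```

```bash
python3 -c "
from h import *
ctrl.grab_frame('top');T=cal('top')[1]
for n in('plaque_long','plaque_short'):
  for d in ctrl.search_frame('top',n)[:1]: print(n,round(d['conf'],2),np.round((T@[*d['xyz'],1])[:3],3))
"; python3 plan.py .638,-.233,.006,241.5
```

```text
plaque_long 0.8 [ 0.646 -0.207  0.019]
plaque_short 0.91 [0.555 0.338 0.021]
t30.07 p [ 0.6372 -0.232   0.1053] phi -118.8 q [-0.35  0.56  0.16  1.17 -0.   -1.42] F [ 0.9 -0.4  0.9] gap 0.0852 grip 0.0
.638,-.233,.006,241.5 twist -0.003 then dp [ 0.001 -0.003  0.248] min rows twist 0.0 move 2.4
```

Emit:
drive_tool(steps=[{"dp":[0,0,0.07],"twist":0,"claw":0},{"dp":[0,0,0.07],"twist":0,"claw":0},{"dp":[0,0,0.05],"twist":0,"claw":0},{"dp":[0,0,0.03],"twist":0,"claw":0},{"dp":[0,0,0],"twist":0,"claw":0}])

```text
time_s: 30.48
tool_pos: [0.6365, -0.2314, 0.0151]
ee_rot: [-0.51, 0.86, 0.001, -0.001]
contact_force: [-0.4, 0.1, -0.2]
finger_gap: 0.0854
grip_force: 0.0
```

Emit:
drive_tool(steps=[{"dp":[0,0,0],"twist":0,"claw":0},{"dp":[0,0,0.01],"twist":0,"claw":0},{"dp":[0,0,0.01],"twist":0,"claw":0},{"dp":[0,0,0],"twist":0,"claw":0},{"dp":[0,0,0],"twist":0,"claw":0}])

```text
time_s: 30.9
tool_pos: [0.6372, -0.2316, 0.0086]
ee_rot: [-0.51, 0.86, -0.0, 0.0]
contact_force: [-0.1, -0.2, 0.6]
finger_gap: 0.0851
grip_force: 0.0
```

```bash
python3 plan.py .638,-.233,.005,241.5
```

```text
t30.90 p [ 0.6372 -0.2316  0.0086] phi -118.7 q [-0.35  0.63  0.03  0.97 -0.   -1.42] F [-0.1 -0.2  0.6] gap 0.0851 grip 0.0
.638,-.233,.005,241.5 twist -0.002 then dp [ 0.002 -0.004  0.009] min rows twist 0.0 move 0.1
```

Emit:
drive_tool(steps=[{"dp":[0.002,-0.004,0.009],"twist":0,"claw":0},{"dp":[0,0,0],"twist":0,"claw":0},{"dp":[0,0,0],"twist":0,"claw":0.4},{"dp":[0,0,0],"twist":0,"claw":0.5},{"dp":[0,0,0],"twist":0,"claw":0.7}])

```text
time_s: 31.32
tool_pos: [0.638, -0.233, 0.0045]
ee_rot: [-0.51, 0.86, -0.0, -0.0]
contact_force: [0.2, -0.9, 0.6]
finger_gap: 0.0519
grip_force: 0.0
```

Emit:
drive_tool(steps=[{"dp":[0,0,0],"twist":0,"claw":1},{"dp":[0,0,0],"twist":0,"claw":1},{"dp":[0,0,0],"twist":0,"claw":1},{"dp":[0,0,0],"twist":0,"claw":1}])

```text
time_s: 31.65
tool_pos: [0.6382, -0.2331, 0.0048]
ee_rot: [-0.51, 0.86, -0.0, 0.0]
contact_force: [0.2, 0.4, 2.9]
finger_gap: 0.0427
grip_force: 41.5
```

Emit:
drive_tool(steps=[{"dp":[0,0,-0.02],"twist":0,"claw":1},{"dp":[0,0,-0.06],"twist":0,"claw":1},{"dp":[0,0,-0.08],"twist":0,"claw":1},{"dp":[0,0,-0.08],"twist":0,"claw":1},{"dp":[0,0,-0.06],"twist":0,"claw":1}])

```text
time_s: 32.07
tool_pos: [0.6383, -0.2331, 0.1275]
ee_rot: [-0.51, 0.86, -0.001, 0.0]
contact_force: [1.0, 0.4, -0.7]
finger_gap: 0.0429
grip_force: 41.2
```

```bash
python3 plan.py .536,.022,.145,173; python3 - <<'E'
from h import *
im=ctrl.grab_frame("side"); p=w2px("side",[.638,-.233,.1]).astype(int)
cv2.imwrite("pics/s4.png",cv2.resize(im[max(p[1]-110,0):p[1]+90,p[0]-100:p[0]+120],None,fx=3,fy=2.9))
E
```

```text
t32.07 p [ 0.6383 -0.2331  0.1275] phi -118.7 q [-0.35  0.55  0.2   1.22 -0.   -1.42] F [ 1.   0.4 -0.7] gap 0.0429 grip 41.2
.536,.022,.145,173 twist 0.759 then dp [ 0.332  0.602 -0.044] min rows twist 9.5 move 6.6
```

View pics/s4.png

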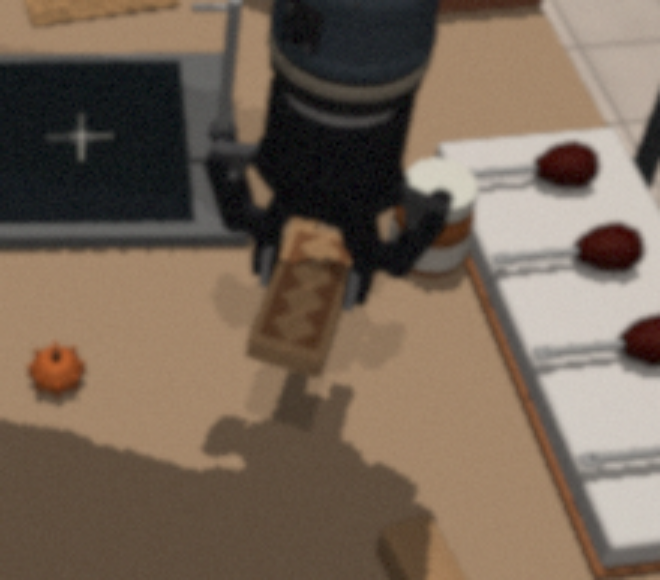

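The crop shows the long plaque held level at (305,295), with its notch end away from the camera. The jar and stick are untouched.

Emit:
drive_tool(steps=[{"dp":[0,0,-0.02],"twist":0.069,"claw":1},{"dp":[0,0,-0.02],"twist":0.069,"claw":1},{"dp":[0,0,-0.004],"twist":0.069,"claw":1},{"dp":[0,0,0],"twist":0.069,"claw":1},{"dp":[0,0,0],"twist":0.069,"claw":1}])

```text
time_s: 32.53
tool_pos: [0.6379, -0.2329, 0.1425]
ee_rot: [-0.259, 0.966, -0.0, 0.0]
contact_force: [0.2, -0.8, -0.2]
finger_gap: 0.0429
grip_force: 41.3
```

Emit:
drive_tool(steps=[{"dp":[0,0,0],"twist":0.069,"claw":1},{"dp":[0,0,0],"twist":0.069,"claw":1},{"dp":[0,0,0],"twist":0.069,"claw":1},{"dp":[0,0,0],"twist":0.069,"claw":1},{"dp":[0,0,0],"twist":0.069,"claw":1}])

```text
time_s: 32.95
tool_pos: [0.6378, -0.2329, 0.1421]
ee_rot: [0.009, 1.0, 0.0, -0.0]
contact_force: [-0.2, -0.5, -0.9]
finger_gap: 0.0425
grip_force: 41.3
```

Emit:
drive_tool(steps=[{"dp":[0,0,0],"twist":0.069,"claw":1},{"dp":[0,0,0],"twist":0,"claw":1},{"dp":[0,0,0],"twist":0,"claw":1}])

```text
time_s: 33.2
tool_pos: [0.6379, -0.2329, 0.1422]
ee_rot: [0.059, 0.998, -0.0, -0.0]
contact_force: [-0.1, -0.5, -0.6]
finger_gap: 0.0426
grip_force: 41.2
```

```bash
python3 plan.py .53,-.1,.145,173 .534,.022,.145,173
```

```text
t33.20 p [ 0.6379 -0.2329  0.1422] phi 173.2 q [-0.35  0.54  0.23  1.26 -0.   -0.23] F [-0.1 -0.5 -0.6] gap 0.0426 grip 41.2
.53,-.1,.145,173 twist 0.002 then dp [ 0.308  0.297 -0.007] min rows twist 0.0 move 4.1
.534,.022,.145,173 twist -0.000 then dp [ 0.027  0.304 -0.   ] min rows twist 0.0 move 2.9
```

Emit:
drive_tool(steps=[{"dp":[0.04,0.038,-0.003],"twist":0,"claw":1},{"dp":[0.055,0.053,-0.003],"twist":0,"claw":1},{"dp":[0.055,0.053,0],"twist":0,"claw":1},{"dp":[0.055,0.053,0],"twist":0,"claw":1},{"dp":[0.055,0.053,0],"twist":0,"claw":1}])

```text
time_s: 33.62
tool_pos: [0.5458, -0.1202, 0.1445]
ee_rot: [0.059, 0.998, -0.0, -0.0]
contact_force: [0.6, 0.6, -0.8]
finger_gap: 0.043
grip_force: 41.2
```

Emit:
drive_tool(steps=[{"dp":[0.048,0.047,0],"twist":0,"claw":1},{"dp":[0.005,0.06,0],"twist":0,"claw":1},{"dp":[0.005,0.06,0],"twist":0,"claw":1},{"dp":[0.005,0.06,0],"twist":0,"claw":1},{"dp":[0.005,0.06,0],"twist":0,"claw":1}])

```text
time_s: 34.03
tool_pos: [0.5337, -0.0027, 0.1449]
ee_rot: [0.059, 0.998, -0.0, 0.0]
contact_force: [1.0, 0.5, 0.1]
finger_gap: 0.043
grip_force: 41.2
```

Emit:
drive_tool(steps=[{"dp":[0.005,0.045,0],"twist":0,"claw":1},{"dp":[0.002,0.019,0],"twist":0,"claw":1},{"dp":[0,0,0],"twist":0,"claw":1},{"dp":[0,0,0],"twist":0,"claw":1},{"dp":[0,0,0],"twist":0,"claw":1}])

```text
time_s: 34.45
tool_pos: [0.5342, 0.0211, 0.1445]
ee_rot: [0.061, 0.998, -0.0, -0.0]
contact_force: [-0.0, 0.3, -0.4]
finger_gap: 0.0427
grip_force: 41.2
```

```bash
python3 plan.py .534,.022,.145,173; python3 - <<'E'
from h import *
im=ctrl.grab_frame("side"); p=w2px("side",[.536,.022,.1]).astype(int)
cv2.imwrite("pics/s5.png",cv2.resize(im[max(p[1]-90,0):p[1]+90,p[0]-100:p[0]+120],None,fx=3,fy=3))
E
```

```text
t34.45 p [0.5342 0.0211 0.1445] phi 173.0 q [ 0.04  0.3  -0.16  1.11 -0.    0.16] F [-0.   0.3 -0.4] gap 0.0427 grip 41.2
.534,.022,.145,173 twist 0.001 then dp [ 0.001  0.002 -0.001] min rows twist 0.0 move 0.0
```

View pics/s5.png

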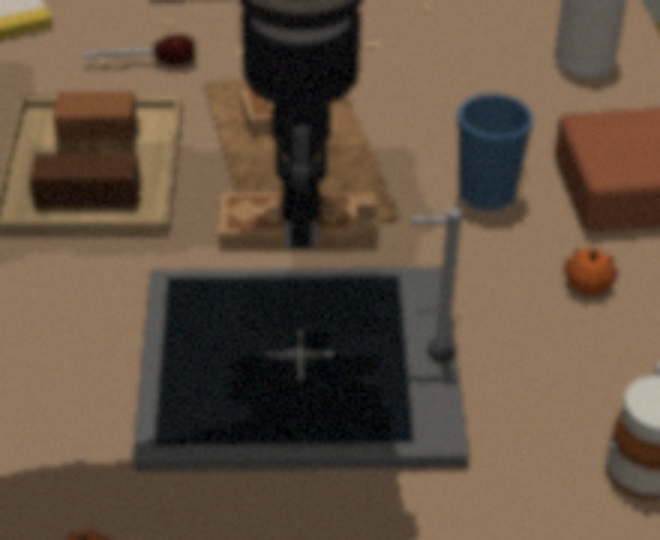

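The long plaque is level at (298,222), notch to the pointer and centred over the cross. The short plaque lies on the mat at (258,110). Holding.

Emit:
drive_tool(steps=[{"dp":[0,0,0],"twist":0,"claw":1},{"dp":[0,0,0],"twist":0,"claw":1},{"dp":[0,0,0],"twist":0,"claw":1},{"dp":[0,0,0],"twist":0,"claw":1},{"dp":[0,0,0],"twist":0,"claw":1}])

```text
time_s: 34.92
tool_pos: [0.5342, 0.0217, 0.1445]
ee_rot: [0.061, 0.998, -0.0, -0.0]
contact_force: [0.1, -0.5, -0.5]
finger_gap: 0.0424
grip_force: 41.2
```

Emit:
drive_tool(steps=[{"dp":[0,0,0],"twist":0,"claw":1},{"dp":[0,0,0],"twist":0,"claw":1},{"dp":[0,0,0],"twist":0,"claw":1},{"dp":[0,0,0],"twist":0,"claw":1},{"dp":[0,0,0],"twist":0,"claw":1}])

```text
time_s: 35.33
tool_pos: [0.5342, 0.022, 0.1445]
ee_rot: [0.061, 0.998, -0.0, -0.0]
contact_force: [0.0, 1.0, -0.5]
finger_gap: 0.0427
grip_force: 41.2
```

Emit:
drive_tool(steps=[{"dp":[0,0,0],"twist":0,"claw":1},{"dp":[0,0,0],"twist":0,"claw":1},{"dp":[0,0,0],"twist":0,"claw":1},{"dp":[0,0,0],"twist":0,"claw":1},{"dp":[0,0,0],"twist":0,"claw":1}])

```text
time_s: 35.75
tool_pos: [0.5342, 0.0219, 0.1445]
ee_rot: [0.061, 0.998, -0.0, -0.0]
contact_force: [0.9, 0.1, -1.4]
finger_gap: 0.0427
grip_force: 41.2
```

Emit:
drive_tool(steps=[{"dp":[0,0,0],"twist":0,"claw":1},{"dp":[0,0,0],"twist":0,"claw":1},{"dp":[0,0,0],"twist":0,"claw":1},{"dp":[0,0,0],"twist":0,"claw":1},{"dp":[0,0,0],"twist":0,"claw":1}])

```text
time_s: 36.17
tool_pos: [0.5342, 0.0219, 0.1445]
ee_rot: [0.061, 0.998, -0.0, -0.0]
contact_force: [0.6, -0.5, 0.2]
finger_gap: 0.0429
grip_force: 41.2
```

Emit:
drive_tool(steps=[{"dp":[0,0,0],"twist":0,"claw":1},{"dp":[0,0,0],"twist":0,"claw":1},{"dp":[0,0,0],"twist":0,"claw":1},{"dp":[0,0,0],"twist":0,"claw":1},{"dp":[0,0,0],"twist":0,"claw":1}])

```text
time_s: 36.58
tool_pos: [0.5342, 0.0219, 0.1445]
ee_rot: [0.061, 0.998, -0.0, -0.0]
contact_force: [0.4, -0.5, -0.1]
finger_gap: 0.0427
grip_force: 41.2
```

Emit:
drive_tool(steps=[{"dp":[0,0,0],"twist":0,"claw":1},{"dp":[0,0,0],"twist":0,"claw":1},{"dp":[0,0,0],"twist":0,"claw":1}])

```text
time_s: 36.83
tool_pos: [0.5342, 0.0219, 0.1445]
ee_rot: [0.061, 0.998, -0.0, -0.0]
contact_force: [0.5, -0.1, -0.6]
finger_gap: 0.0429
grip_force: 41.2
```

```bash
python3 plan.py .564,.236,.145,173 .564,.236,.145,186
```

```text
t36.83 p [0.5342 0.0219 0.1445] phi 173.0 q [ 0.04  0.3  -0.16  1.11 -0.    0.16] F [ 0.5 -0.1 -0.6] gap 0.0429 grip 41.2
.564,.236,.145,173 twist 0.000 then dp [-0.009  0.54  -0.001] min rows twist 0.0 move 5.2
.564,.236,.145,186 twist -0.144 then dp [-0.  0. -0.] min rows twist 1.8 move 0.0
```

Emit:
drive_tool(steps=[{"dp":[0,0.05,0],"twist":0,"claw":1},{"dp":[0,0.075,0],"twist":0,"claw":1},{"dp":[0,0.075,0],"twist":0,"claw":1},{"dp":[-0.002,0.075,0],"twist":0,"claw":1},{"dp":[-0.002,0.075,0],"twist":0,"claw":1}])

```text
time_s: 37.25
tool_pos: [0.5529, 0.162, 0.1446]
ee_rot: [0.061, 0.998, -0.0, 0.0]
contact_force: [1.5, -1.0, -1.5]
finger_gap: 0.043
grip_force: 41.2
```

Emit:
drive_tool(steps=[{"dp":[-0.002,0.075,0],"twist":0,"claw":1},{"dp":[-0.003,0.07,0],"twist":0,"claw":1},{"dp":[0,0.045,0],"twist":0,"claw":1},{"dp":[0,0,0],"twist":-0.072,"claw":1},{"dp":[0,0,0],"twist":-0.072,"claw":1}])

```text
time_s: 37.67
tool_pos: [0.564, 0.2374, 0.1441]
ee_rot: [-0.056, 0.998, -0.0, -0.0]
contact_force: [-0.2, -0.1, -0.7]
finger_gap: 0.0431
grip_force: 41.2
```

Emit:
drive_tool(steps=[{"dp":[0,0,0.06],"twist":0,"claw":1},{"dp":[0,0,0.08],"twist":0,"claw":1},{"dp":[0,0,0.07],"twist":0,"claw":1},{"dp":[0,0,0.05],"twist":0,"claw":1},{"dp":[0,0,0.02],"twist":0,"claw":1}])

```text
time_s: 38.08
tool_pos: [0.5623, 0.2351, 0.0293]
ee_rot: [-0.052, 0.999, -0.001, -0.002]
contact_force: [-0.9, 0.5, -1.1]
finger_gap: 0.043
grip_force: 41.2
```

Emit:
drive_tool(steps=[{"dp":[0,0,0.02],"twist":0,"claw":1},{"dp":[0,0,0],"twist":0,"claw":1},{"dp":[0,0,0],"twist":0,"claw":1}])

```text
time_s: 38.33
tool_pos: [0.5646, 0.2361, 0.0252]
ee_rot: [-0.052, 0.999, 0.0, 0.0]
contact_force: [-0.9, 0.3, -0.1]
finger_gap: 0.0431
grip_force: 41.2
```

```bash
python3 plan.py .564,.236,.009,186
```

```text
t38.33 p [0.5646 0.2361 0.0252] phi -174.0 q [ 0.4   0.52 -0.14  0.91 -0.    0.29] F [-0.9  0.3 -0.1] gap 0.0431 grip 41.2
.564,.236,.009,186 twist -0.000 then dp [ 0.002 -0.     0.041] min rows twist 0.0 move 0.4
```

Emit:
drive_tool(steps=[{"dp":[0,0,0.02],"twist":0,"claw":1},{"dp":[0,0,0.014],"twist":0,"claw":1},{"dp":[0,0,0.006],"twist":0,"claw":1},{"dp":[0,0,0],"twist":0,"claw":1},{"dp":[0,0,0],"twist":0,"claw":1}])

```text
time_s: 38.75
tool_pos: [0.5642, 0.2359, 0.0088]
ee_rot: [-0.052, 0.999, 0.0, 0.0]
contact_force: [-0.8, -1.2, 3.2]
finger_gap: 0.0428
grip_force: 41.6
```

Emit:
drive_tool(steps=[{"dp":[0,0,0.001],"twist":0,"claw":1},{"dp":[0,0,0],"twist":0,"claw":1},{"dp":[0,0,0],"twist":0,"claw":1}])

```text
time_s: 39.0
tool_pos: [0.5642, 0.2359, 0.0088]
ee_rot: [-0.052, 0.999, 0.0, 0.0]
contact_force: [-2.0, -1.7, 6.3]
finger_gap: 0.0426
grip_force: 42.0
```

Emit:
drive_tool(steps=[{"dp":[0,0,0],"twist":0,"claw":0.35},{"dp":[0,0,0],"twist":0,"claw":0.35},{"dp":[0,0,0],"twist":0,"claw":0.3},{"dp":[0,0,0],"twist":0,"claw":0.3},{"dp":[0,0,0],"twist":0,"claw":0.3}])

```text
time_s: 39.42
tool_pos: [0.5641, 0.2359, 0.008]
ee_rot: [-0.052, 0.999, -0.0, -0.0]
contact_force: [-0.4, 0.1, 0.0]
finger_gap: 0.0595
grip_force: 0.0
```

Emit:
drive_tool(steps=[{"dp":[0,0,-0.01],"twist":0,"claw":0.3},{"dp":[0,0,-0.04],"twist":0,"claw":0.3},{"dp":[0,0,-0.08],"twist":0,"claw":0.1},{"dp":[0,0,-0.1],"twist":0,"claw":0},{"dp":[0,0,-0.1],"twist":0,"claw":0}])

```text
time_s: 39.83
tool_pos: [0.5633, 0.2356, 0.1412]
ee_rot: [-0.052, 0.999, -0.0, -0.001]
contact_force: [1.1, 0.2, -0.0]
finger_gap: 0.0856
grip_force: 0.0
```

Emit:
drive_tool(steps=[{"dp":[0,0,-0.1],"twist":0,"claw":0},{"dp":[0,0,-0.07],"twist":0,"claw":0},{"dp":[0,-0.08,0],"twist":0,"claw":0},{"dp":[0,-0.08,0],"twist":0,"claw":0},{"dp":[0,-0.08,0],"twist":0,"claw":0}])

```text
time_s: 40.25
tool_pos: [0.5742, 0.1399, 0.2091]
ee_rot: [-0.053, 0.999, 0.0, 0.001]
contact_force: [-0.6, -1.0, 0.3]
finger_gap: 0.0856
grip_force: 0.0
```

Emit:
drive_tool(steps=[{"dp":[0,-0.08,0],"twist":0,"claw":0},{"dp":[0,-0.08,0],"twist":0,"claw":0},{"dp":[0,-0.08,0],"twist":0,"claw":0},{"dp":[0,0,0],"twist":0,"claw":0},{"dp":[0,0,0],"twist":0,"claw":0}])

```text
time_s: 40.67
tool_pos: [0.5841, 0.0433, 0.2084]
ee_rot: [-0.051, 0.999, -0.0, 0.0]
contact_force: [0.1, 1.5, -1.1]
finger_gap: 0.0853
grip_force: 0.0
```

```bash
python3 - <<'E'
from h import *
cv2.imwrite("pics/s6.png",ctrl.grab_frame("side"))
E
```

```text
(no output)
```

View pics/s6.png

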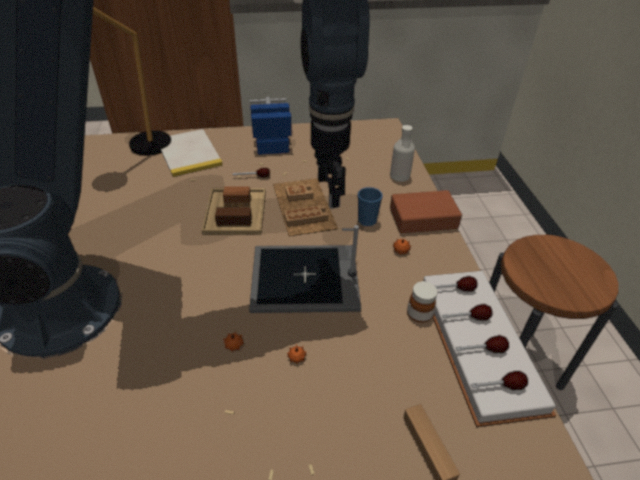

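Both plaques lie flat and apart on the mat at (300,190) and (305,214). Both blocks stand in the tray at (237,205), and the other things are where they were.

```bash
python3 -c "
from rig import ctrl
print(ctrl.finish_job())"
```

```text
the job is handed in; nothing more can be done
None
```

I set both blocks upright in the tray, then showed the short and long plaques (the middle one was absent) at the viewing point for over two seconds each. Both now lie flat and apart on the cork mat, and I handed the job in at about 41 s; no verdict came back.

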